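Ready the coater's specimen stage for the next run

ROBOT

A 6-joint arm with a two-finger parallel gripper is mounted at the origin on a cart in front of the work surface, level with it; the furniture and walls round the work are solid. World frame = base frame: x ahead of the robot, y to its left, z up, the work surface at z = 0. Lengths are in m, angles in rad, forces in N, time in s.
With the tool pointing down it reaches from about 0.35 to 0.975 m from the base axis. Payload 4.9 kg.
Tool frame: the origin (TCP) lies on the centre line of the jaws, within the pads' length; the fingertips stand 17 mm ahead of it and the grasp point (between the pads) lies 2 mm behind it; x points along the fingers, y is the direction in which the jaws open and shut, and the axes are right-handed (so a half turn about x gives the same grasp; the last joint's range is limited). The gripper opens to 85 mm and grips with 20 to 120 N. Pads are 22 mm wide; open, the fingers measure 114 mm over their backs; the gripper's body (76 mm by 85 mm) begins 54 mm behind the grasp point. The pads swing forward as they close: fully open they stand 13 mm farther back than shut.
Start: joints at [1.035, 0.053, 1.613, -0, 1.476, -0.119], TCP at [0.253, 0.571, 0.248] pointing down, gripper open.
Joint ranges: [-3.01, 3.01], [-1.01, 2.22], [0.06, 2.58], [-1.02, 4.17], [0.09, 2.62], [-3.14, 3.14]. Speed limits (rad/s): [2.57, 2.57, 3.14, 3.14, 3.14, 3.14].

INTERFACE

Orientations are given as a unit quaternion [w, x, y, z].
In Python, from plant import status, viewer, manip gives the robot as it stands.
- The arm moves only by the tool drive_tool, never from a script. Its argument "plan" is a list of rows, each a list of 4 numbers: the shift along the tool's x, y, z in m, then the turn about the tool's x in units of 8 degrees (1.0 is 8 degrees). A call has 1 to 12 rows; each row is the pose to reach, as a shift and turn from the pose commanded when the call began, along the tool's axes at that moment; what a row does not reach only later rows make up. A row lasts 1/10 s, in which the tool goes at most 50 mm and 8.59 degrees, less where a joint would pass 70% of its speed; a pose out of reach is approached as far as the arm can. A call with a gripper value outside its range is refused whole. "fingers" is the finger opening in m, from 0 to 0.0854, set as the call begins (left out, the last holds). The fingers move at their own pace and stop on an object; the grip force is fixed at half the most. Time passes only in rows, so rows that repeat a pose let the fingers close. It gives the time, the measured TCP pose, the force and the opening at its end, in the units of the state.
- status.state(): the state, without advancing time (a new reading comes with each control period).
- viewer.grab_frame(name): name is "scene" or "top" or "wrist"; returns the picture (400x640x3 uint8, blue, green, red); there is no depth.
- viewer.calibration(name): a dict with "vfov" (degrees; the focal length in pixels is half the picture's height over the tangent of half this angle, whatever the lens; pixels are square), "cx", "cy" (the principal point, pixels), "k1" (the pictures are not rectified: a ray, as slopes to the right and down, at radius r is drawn at 1 + k1 r^2 times it, then the intrinsics apply), "rvec" (rotation vector, rad) and "tvec" (3), from world to camera coordinates, as OpenCV has them. Camera axes: x right, y down, z forward; pixel columns grow to the right and rows downward; lengths in m; the calibration is good to about 2 mm. A picture is of the moment at which its call begins: read the wrist's pose just before it. calibration takes no time and is no camera call; for the wrist camera it gives the pose at the moment of the call.
- manip.job_done(): hands the job in, once; it reports no verdict.
The state is a dict: "time": time; "joint_pos": joint angles; "joint_vel": joint speeds; "joint_efforts": joint torques, N m; "tool_pos": TCP position; "tool_rot": TCP orientation; "contact_force": force on the tool from outside, world axes, zero at the start; "ft_torque": the same for the moment, N m; "gripper_width": opening from 0.0 (shut) to 1.0 (fully open).
Only numpy, scipy, OpenCV 4.12 (cv2) and the standard library are available. Lean on these libraries where they do the work, as an engineer would, in place of code of your own. Each camera call takes 0.05 s, during which the arm holds its last target. There are 200 camera calls.

TASK

Get the coater ready for its next run: wind the heater control knob on the black panel back anticlockwise to its zero stop; lift the red lock tab on the specimen stage's grey transport cover, then unscrew the cover a quarter turn anticlockwise, lift it off and stand it upright on the blue mat. Then press every specimen carrier that lies in the tray or on the bench down flush into a nest of its own in the stage, and do not shove the tin, box or bottles at the back about.

Things in the scene. Friction and masses are not known exactly. Their poses are not given: they have to be found in the camera images.
- coating_unit_heater_knob (a joint): Heater control: pale round knob, 31 mm across, 24 mm high, at the front of the black panel on the right; grip it by its sides from above. Value in rad: 0 at the zero stop, grows clockwise seen from above (turn anticlockwise to bring it back); starts between 1.8 and 4.2. Axis upright; stays where it is left (0.04 N m friction).
- knob_top (a point): Point on the heater knob's axis at its top face. The panel under the knob is about level with the work surface (z = 0).
- stage: Specimen stage, fixed: bright disc, flange 124 mm across, 6 mm thick; core 98 mm across, top face 26 mm above the bench. Origin: centre of its underside; z up. Three nests in a row along its x, 30 mm apart, each 25 mm (stage x) by 36.4 mm (stage y), 12 mm deep. Two dark catch posts, 52 mm high, 18 mm apart, stand on its rim at stage x = -68 mm.
- nest0 (a point): Centre of the floor of the nest at stage x = -30 mm, 14 mm above the bench. A leaf spring in the +y end of each nest presses on the carrier, so it does not drop in by its own weight: push it down with about 5 to 15 N until flush; it then stays.
- nest1 (a point): The same for the middle nest, at stage x = 0.
- nest2 (a point): The same for the nest at stage x = +30 mm.
- cover: Grey ribbed screw cover, 120 mm across, 34 mm high, open below, about 0.2 kg, loose. Origin: centre of its lower rim, which rests on the stage's flange; z up. Screwed on, its axes agree with the stage's. Turned a quarter turn anticlockwise (65 to 135 degrees) while down on the flange, it lifts straight off; it does not turn clockwise.
- tab (a joint): Red lock tab on the cover, a plate 8 mm thick, 24 mm wide, reaching 72 mm from its hinge (last 14 mm: tongue 14 mm wide). 0 rad: folded along the cover's -x, 2 mm above its top, tongue between the catch posts so the cover cannot turn. 1.57: upright over the cover's centre, a stop. Stays at any angle (0.03 N m). Upright it is the handle to turn and lift the cover.
- tab_hinge (a point): Middle of the tab's hinge axle, on the cover's axis, 40 mm above its lower rim (6 mm above its top); the axle lies along the cover's y. Its bracket is 34 mm wide and 10 mm high.
- tab_grip (a point): Point in the middle of the tab's thickness, 44 mm out from the hinge, moving with the tab; here the tab can be gripped across its 24 mm width and swung up in an arc.
- carrier0: Specimen carrier, loose: brass sled 34 mm (its x) by 22 mm (its y) by 12 mm, chamfered foot, with a black block 16 x 16 mm standing 10 mm above it as the grip (22 mm in all, 35 g). Origin: centre of the underside; z up. Seated, its origin is on a nest's floor, its x along the stage's y, either way round. Two or three are present; an absent one reads None.
- carrier1: A second carrier, the same.
- carrier2: A third carrier, the same.
- tray: Shallow black tray, fixed, 76 (its x) x 150 x 8 mm, in front of the jar; rim 3 mm thick, floor 2 mm thick. Origin: centre of its underside. carrier0 and carrier1 start in it; carrier2 on the bench behind the stage.
- mat: Blue mat, fixed, 150 x 150 x 3 mm. Origin: centre of its underside. Surroundings that never move: the bell jar's round base, 342 mm across and 136 mm high, jar above it 310 mm across, axis at x = 0.69, y = 0.144; a small grey coater from y = 0.45 leftwards at x = 0.48 to 0.79, 190 mm high; bench front edge x = 0.393.
- stubs: Grey flat box, 64 x 86 x 24 mm, standing at the back; not part of the job. Origin: centre of its underside.
- tin: Yellow-lidded tin, 58 mm across, 36 mm high, standing at the back; not part of the job. Origin: centre of its underside.
- vial_a: The nearest green-capped bottle, 41 mm across, 82 mm high, standing at the back; not part of the job. Origin: centre of its underside.

How it is judged:
On the way, in this order (a step that is already met when the one before it is completed fails the run):
1. the lock tab is lifted (over 1.2 rad) while the cover is still screwed on the stage (value of joint tab above 1.2 rad and angle between the x axis of cover and the x axis of stage, either way round below 0.25 rad and z of cover in the frame of stage below 0.013 m and horizontal distance between cover and stage below 0.006 m), for 0.1 s.
2. the cover is unscrewed (turned by more than 60 degrees) while it is still down on the stage (angle between the x axis of cover and the x axis of stage, either way round above 1.05 rad and z of cover in the frame of stage below 0.013 m and horizontal distance between cover and stage below 0.006 m), for 0.1 s.
At the end, for the whole second after the job is handed in: Heater knob within 0.08 rad of its zero stop; cover standing upright and at rest on the mat, within 40 mm of its centre; every carrier present lies in a nest, within 4 mm of its centre and 2 mm of its floor (flush), lengthwise in it, at rest (value of joint coating_unit_heater_knob below 0.08 rad and horizontal distance between cover and mat below 0.04 m and z of cover in the frame of mat below 0.007 m and angle between cover's own z axis and vertical below 0.1 rad and linear speed of cover below 0.02 m/s and ((horizontal distance between carrier0 and nest0 below 0.004 m and z of carrier0 in the frame of nest0 between -0.003 and 0.002 m and angle between the x axis of carrier0 and the y axis of stage, either way round below 0.12 rad and angle between carrier0's own z axis and vertical below 0.08 rad and linear speed of carrier0 below 0.02 m/s) or (horizontal distance between carrier0 and nest1 below 0.004 m and z of carrier0 in the frame of nest1 between -0.003 and 0.002 m and angle between the x axis of carrier0 and the y axis of stage, either way round below 0.12 rad and angle between carrier0's own z axis and vertical below 0.08 rad and linear speed of carrier0 below 0.02 m/s) or (horizontal distance between carrier0 and nest2 below 0.004 m and z of carrier0 in the frame of nest2 between -0.003 and 0.002 m and angle between the x axis of carrier0 and the y axis of stage, either way round below 0.12 rad and angle between carrier0's own z axis and vertical below 0.08 rad and linear speed of carrier0 below 0.02 m/s)) and ((horizontal distance between carrier1 and nest0 below 0.004 m and z of carrier1 in the frame of nest0 between -0.003 and 0.002 m and angle between the x axis of carrier1 and the y axis of stage, either way round below 0.12 rad and angle between carrier1's own z axis and vertical below 0.08 rad and linear speed of carrier1 below 0.02 m/s) or (horizontal distance between carrier1 and nest1 below 0.004 m and z of carrier1 in the frame of nest1 between -0.003 and 0.002 m and angle between the x axis of carrier1 and the y axis of stage, either way round below 0.12 rad and angle between carrier1's own z axis and vertical below 0.08 rad and linear speed of carrier1 below 0.02 m/s) or (horizontal distance between carrier1 and nest2 below 0.004 m and z of carrier1 in the frame of nest2 between -0.003 and 0.002 m and angle between the x axis of carrier1 and the y axis of stage, either way round below 0.12 rad and angle between carrier1's own z axis and vertical below 0.08 rad and linear speed of carrier1 below 0.02 m/s)) and ((horizontal distance between carrier2 and nest0 below 0.004 m and z of carrier2 in the frame of nest0 between -0.003 and 0.002 m and angle between the x axis of carrier2 and the y axis of stage, either way round below 0.12 rad and angle between carrier2's own z axis and vertical below 0.08 rad and linear speed of carrier2 below 0.02 m/s) or (horizontal distance between carrier2 and nest1 below 0.004 m and z of carrier2 in the frame of nest1 between -0.003 and 0.002 m and angle between the x axis of carrier2 and the y axis of stage, either way round below 0.12 rad and angle between carrier2's own z axis and vertical below 0.08 rad and linear speed of carrier2 below 0.02 m/s) or (horizontal distance between carrier2 and nest2 below 0.004 m and z of carrier2 in the frame of nest2 between -0.003 and 0.002 m and angle between the x axis of carrier2 and the y axis of stage, either way round below 0.12 rad and angle between carrier2's own z axis and vertical below 0.08 rad and linear speed of carrier2 below 0.02 m/s))); the robot touches nothing.
It fails at once if the tin, the box or the nearest bottle at the back is shoved by more than 30 mm (distance of any of stubs, tin, vial_a from where it was at the start of the episode above 0.03 m).
Of carrier0, carrier1, carrier2 only 2 to 3 are there at a start; the rules pass over those that are not, and their reading is None.
At some moment in a run one of carrier0, carrier1 may be knocked a few centimetres aside while the robot is not near it.
Once in a run the grip may slacken for a moment while it holds something.
It also fails if it takes over 208 s, if anything falls off the work surface, if the arm or the gripper's body presses on something with over 40 N, if the wrist force passes 120 N, or if a joint passes its speed limit or range.

## Working session

There is one attempt and no reset: what is moved stays moved. The work goes in short steps, Python scripts to look and compute and a tool call to move; the robot and the scene stay as the last step left them, time stands still between calls to the robot, and variables do not carry over. Pictures are saved under pics/ and viewed, about 12 in all and at most 16, crops included, and the job is handed in when it is done.

Besides the shell and the picture viewer there is one more tool, called after ">>>" by a JSON object that holds its "op" and its "data", one argument or row to a line. drive_tool: Moves the arm, as the interface text tells. Its arguments: {"type":"object","properties":{"plan":{"type":"array","items":{"type":"array","items":{"type":"number"}}},"fingers":{"type":"number"}},"required":["plan"]}

```bash
ls; mkdir -p pics; cat > h.py <<'E'
import numpy as np, cv2
from scipy.spatial.transform import Rotation as R
from plant import status, viewer, manip
def K(c):
    f=200/np.tan(np.radians(c['vfov'])/2); return f,c['cx'],c['cy'],c['k1']
def proj(c,P):
    P=np.atleast_2d(P); f,cx,cy,k=K(c)
    q=P@R.from_rotvec(np.ravel(c['rvec'])).as_matrix().T+np.ravel(c['tvec'])
    s=q[:,:2]/q[:,2:]; r2=(s**2).sum(1,keepdims=True)
    return s*(1+k*r2)*f+[cx,cy]
def ray(c,px,z):
    """world points at height z seen at pixels px"""
    px=np.atleast_2d(np.array(px,float)); f,cx,cy,k=K(c)
    d=(px-[cx,cy])/f; s=d.copy()
    for _ in range(30): s=d/(1+k*(s**2).sum(1,keepdims=True))
    M=R.from_rotvec(np.ravel(c['rvec'])).as_matrix()
    o=-M.T@np.ravel(c['tvec']); v=np.c_[s,np.ones(len(s))]@M
    return o+v*((z-o[2])/v[:,2:])
def shot(name,fn,crop=None,scale=1):
    c=viewer.calibration(name); im=viewer.grab_frame(name)
    np.save('pics/'+fn+'.npy',im)
    if crop: x0,y0,x1,y1=crop; im=im[y0:y1,x0:x1]
    if scale!=1: im=cv2.resize(im,None,fx=scale,fy=scale,interpolation=cv2.INTER_CUBIC)
    cv2.imwrite('pics/'+fn+'.png',im); return c
def st():
    s=status.state(); Rm=R.from_quat(np.roll(s['tool_rot'],-1)).as_matrix()
    print('t',round(s['time'],2),'p',np.round(s['tool_pos'],4),'F',np.round(s['contact_force'],1),'g',round(s['gripper_width'],3)); print(np.round(Rm,3)); print('q',np.round(s['joint_pos'],3)); return s,Rm
def rel(P):
    """tool-frame shift to bring TCP to world P"""
    s=status.state(); Rm=R.from_quat(np.roll(s['tool_rot'],-1)).as_matrix()
    return np.round(Rm.T@(np.array(P)-s['tool_pos']),4)
E
python3 - <<'E'
from h import *
st()
for n in('scene','top','wrist'):
    c=shot(n,n+'0'); print(n,{k:np.round(v,3).tolist() for k,v in c.items()})
E
```

```text
pics
t 0.0 p [0.2527 0.571  0.247 ] F [ 0.2 -0.5 -0.4] g 0.998
[[-0.001  0.405  0.914]
 [-0.002  0.914 -0.405]
 [-1.    -0.002 -0.   ]]
q [ 1.035  0.053  1.614  0.     1.476 -0.119]
scene {'vfov': 57.496, 'cx': 314.347, 'cy': 196.837, 'k1': -0.074, 'rvec': [2.002, -1.236, 0.579], 'tvec': [-0.165, 0.425, 0.614]}
top {'vfov': 51.579, 'cx': 326.251, 'cy': 200.888, 'k1': -0.035, 'rvec': [2.147, -2.201, 0.033], 'tvec': [0.126, 0.582, 0.958]}
wrist {'vfov': 69.107, 'cx': 318.473, 'cy': 202.29, 'k1': -0.044, 'rvec': [-2.391, -1.556, -0.256], 'tvec': [-0.623, -0.042, 0.381]}
```

View pics/top0.png

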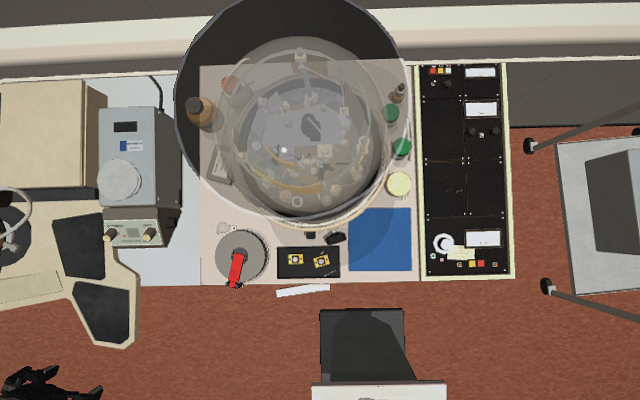

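View pics/scene0.png

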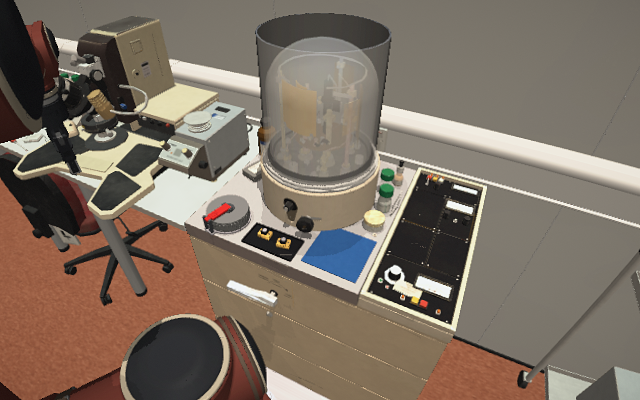

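The top view shows the stage and cover at about (241,257), tab pointing down the image, tray (308,262) with two carriers, mat (380,240) and knob (443,243). I'll enlarge it.

```bash
python3 - <<'E'
from h import *
im=np.load('pics/top0.npy')[200:300,195:355]
cv2.imwrite('pics/topA.png',cv2.resize(im,None,fx=5,fy=5,interpolation=cv2.INTER_CUBIC))
im2=np.load('pics/scene0.npy')[150:300,180:420]
cv2.imwrite('pics/scA.png',cv2.resize(im2,None,fx=3.3,fy=3.3,interpolation=cv2.INTER_CUBIC))
E
```

```text
(no output)
```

View pics/topA.png

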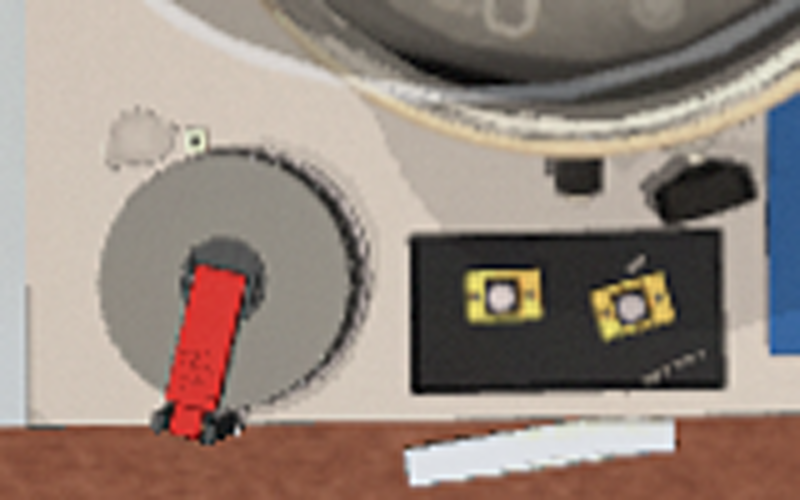

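View pics/scA.png

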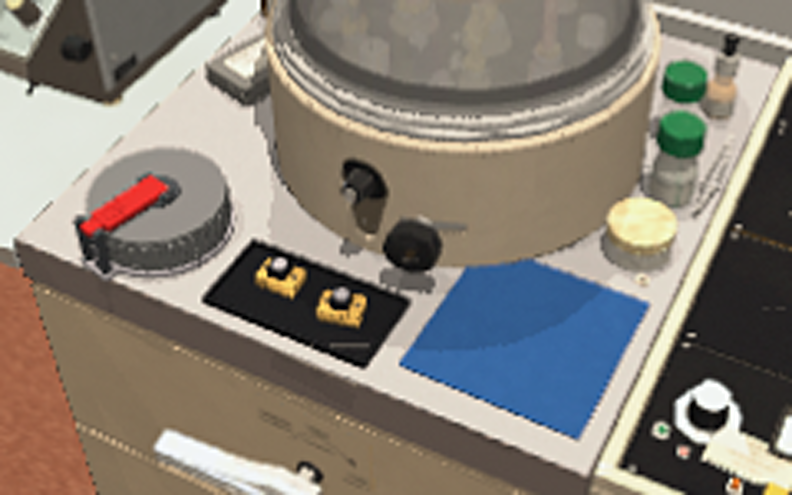

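```bash
python3 - <<'E'
from h import *
c=viewer.calibration('top')
q=lambda a,x0=195,y0=200,s=5:(np.array(a)+.5)/s-.5+[x0,y0]
def p(n,a,z): print(n,np.round(ray(c,q(a),z),4).tolist())
p('cover top c',[[227,280],[99,280],[355,280],[227,148]],.04)
p('hinge',[222,280],.05); p('tongue tip',[190,437],.05); p('posts',[[162,415],[224,427]],.052)
p('carr blk top',[[502,297],[631,307]],.024)
p('tray cor',[[411,233],[720,231],[724,388],[412,392]],.008)
print('mat',ray(c,[[349,208],[411,207],[411,271],[348,269]],.003).round(4).tolist())
print('knob',ray(c,[[443,243]],.024).round(4))
print('bench edge',ray(c,[[230,284],[400,281]],0).round(3))
w=viewer.calibration('wrist'); M=R.from_rotvec(np.ravel(w['rvec'])).as_matrix(); print('wrist cam',-M.T@np.ravel(w['tvec']),M.round(2).tolist())
E
```

```text
cover top c [[0.4624, 0.3134, 0.04], [0.4635, 0.3735, 0.04], [0.4612, 0.2536, 0.04], [0.5234, 0.3126, 0.04]]
hinge [[0.463, 0.3132, 0.05]]
tongue tip [[0.3919, 0.329, 0.05]]
posts [[0.4024, 0.3412, 0.052], [0.3965, 0.3127, 0.052]]
carr blk top [[0.4508, 0.1874, 0.024], [0.4449, 0.1271, 0.024]]
tray cor [[0.4809, 0.2322, 0.008], [0.4786, 0.0847, 0.008], [0.4046, 0.0847, 0.008], [0.4055, 0.233, 0.008]]
mat [[0.568, 0.0575, 0.003], [0.5667, -0.0905, 0.003], [0.4149, -0.0852, 0.003], [0.4229, 0.0638, 0.003]]
knob [[ 0.4801 -0.1581  0.024 ]]
bench edge [[ 0.392  0.348  0.   ]
 [ 0.392 -0.059  0.   ]]
wrist cam [0.17604145 0.60421298 0.37254018] [[0.41, 0.91, -0.0], [0.87, -0.38, 0.32], [0.3, -0.13, -0.95]]
```

View pics/wrist0.png

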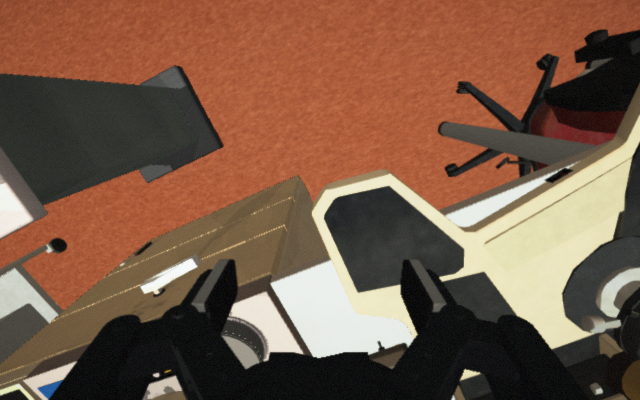

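>>> {"op": "drive_tool", "data": {
  "plan": [
    [-0.033, -0.177, 0.294, -1.43],
    [-0.033, -0.177, 0.294, -1.43],
    [-0.033, -0.177, 0.294, -1.43],
    [-0.033, -0.177, 0.294, -1.43],
    [-0.033, -0.177, 0.294, -1.43],
    [-0.033, -0.177, 0.294, -1.43],
    [-0.033, -0.177, 0.294, -1.43],
    [-0.033, -0.177, 0.294, -1.43],
    [-0.033, -0.177, 0.294, -1.43],
    [-0.033, -0.177, 0.294, -1.43],
    [-0.033, -0.177, 0.294, -1.43],
    [-0.033, -0.177, 0.294, -1.43]
  ],
  "fingers": 0.05
}}

```text
time: 1.35
tool_pos: [0.4494, 0.2916, 0.281]
tool_rot: [0.703, 0.076, 0.703, -0.076]
contact_force: [-1.0, 0.9, 0.6]
gripper_width: 0.587
```

```bash
python3 - <<'E'
from h import *
st()
c=shot('wrist','w1'); np.save('pics/w1c.npy',c,allow_pickle=True)
im=np.load('pics/w1.npy'); cv2.imwrite('pics/w1.png',cv2.resize(im,(800,500),interpolation=cv2.INTER_CUBIC))
E
```

```text
t 1.35 p [0.4494 0.2916 0.281 ] F [-1.   0.9  0.6] g 0.587
[[-0.     0.213  0.977]
 [-0.     0.977 -0.213]
 [-1.    -0.    -0.   ]]
q [ 0.437 -0.179  1.78   0.     1.541 -0.919]
```

View pics/w1.png

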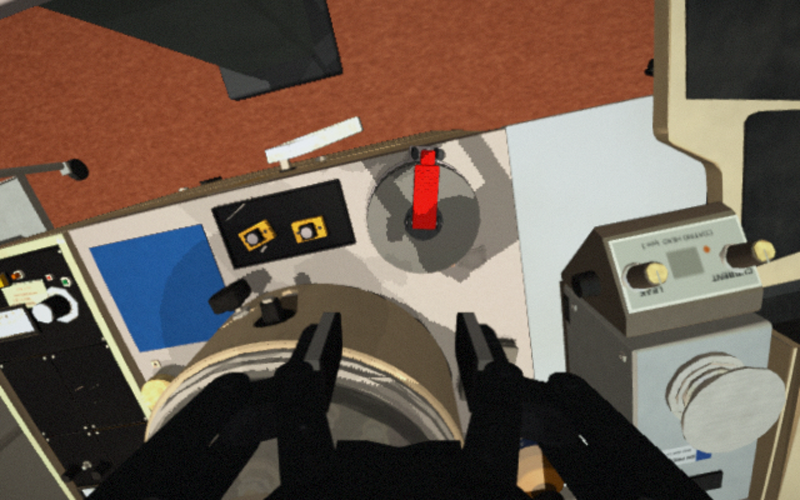

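```bash
cat >> h.py <<'E'
def blobs(im,kind,amin=30):
    h=cv2.cvtColor(im,cv2.COLOR_BGR2HSV).astype(int); H,S,V=h[...,0],h[...,1],h[...,2]
    m={'red':((H<6)|(H>174))&(S>190)&(V>130),'brass':(H>18)&(H<32)&(S>140)&(V>120),'blue':(H>100)&(H<115)&(S>140)&(V>70)}[kind]
    n,l,s,ce=cv2.connectedComponentsWithStats(m.astype(np.uint8))
    out=[]
    for i in range(1,n):
        if s[i,4]>=amin:
            pts=np.argwhere(l==i)[:,::-1].astype(np.float32); out.append((s[i].tolist(),ce[i],pts))
    return out
def rect(c,pts,z):
    """min-area rectangle in world at height z of pixel set: centre, sizes, angle of long side"""
    P=ray(c,pts,z)[:,:2].astype(np.float32); (ctr,sz,a)=cv2.minAreaRect(P*1000)
    if sz[0]<sz[1]: a+=90; sz=sz[::-1]
    return np.round(ctr,1),np.round(sz,1),round((a+90)%180-90,1)
E
python3 - <<'E'
from h import *
for n,f in(('wrist','w1'),('top','top0')):
    c=np.load('pics/w1c.npy',allow_pickle=True).item() if n=='wrist' else viewer.calibration('top')
    im=np.load(f'pics/{f}.npy')
    for k,z in(('red',.05),('brass',.014),('blue',.003)):
        for s,ce,pts in blobs(im,k):
            if len(pts)<4000 and ce[1]<300: print(n,k,s,np.round(ce,1),rect(c,pts,z))
E
```

```text
wrist red [330, 120, 21, 63, 1065] [340.3 153.4] (array([428.4, 322.1]), array([76.3, 23.2]), -13.4)
wrist brass [233, 173, 28, 21, 237] [247.8 181.6] (array([449.4, 187.4]), array([36.1, 23.7]), -89.9)
wrist brass [191, 176, 28, 24, 203] [206.  186.6] (array([443.3, 127.2]), array([37.5, 22.2]), -74.8)
top red [229, 253, 15, 35, 307] [235.3 269.2] (array([430. , 322.6]), array([76.7, 22.9]), -13.4)
top brass [438, 68, 6, 6, 31] [440.1  70.5] (array([ 894.5, -172.4]), array([12.4, 12.1]), -1.7)
top brass [469, 260, 7, 7, 42] [471.6 263.1] (array([ 431.4, -226.4]), array([14.1, 14. ]), 88.6)
top blue [120, 141, 6, 9, 54] [122.5 145. ] (array([738.8, 615.5]), array([20.8, 12.9]), 0.7)
top blue [349, 208, 62, 63, 3682] [380.2 240.5] (array([492.5, -12.9]), array([147.1, 145.5]), -1.2)
```

>>> {"op": "drive_tool", "data": {
  "plan": [
    [0.0, 0.025, -0.036, 0.09],
    [0.05, 0.025, -0.036, 0.09],
    [0.1, 0.025, -0.036, 0.09],
    [0.15, 0.025, -0.036, 0.09],
    [0.18, 0.025, -0.036, 0.09],
    [0.19, 0.025, -0.036, 0.09],
    [0.2, 0.025, -0.036, 0.09],
    [0.208, 0.025, -0.036, 0.09],
    [0.215, 0.025, -0.036, 0.09],
    [0.219, 0.025, -0.036, 0.09],
    [0.219, 0.025, -0.036, 0.09]
  ],
  "fingers": 0.045
}}

```text
time: 2.5
tool_pos: [0.4206, 0.3229, 0.0625]
tool_rot: [0.703, 0.081, 0.702, -0.081]
contact_force: [-0.5, 0.6, -0.3]
gripper_width: 0.53
```

```bash
python3 - <<'E'
from h import *
st()
c=shot('wrist','w2'); np.save('pics/w2c.npy',c,allow_pickle=True)
im=np.load('pics/w2.npy')
cv2.imwrite('pics/w2.png',cv2.resize(im,(800,500),interpolation=cv2.INTER_CUBIC))
for s,ce,pts in blobs(im,'red'): print(s,rect(c,pts,.05))
E
```

```text
t 2.5 p [0.4206 0.3229 0.0625] F [-0.5  0.6 -0.3] g 0.53
[[ 0.     0.228  0.974]
 [ 0.     0.974 -0.228]
 [-1.     0.     0.   ]]
q [ 0.514  0.022  1.976  0.     1.144 -0.827]
[312, 212, 26, 25, 599] (array([397. , 330.4]), array([13.4, 12.9]), -13.2)
[303, 238, 43, 28, 994] (array([412.5, 326.6]), array([22.4, 16.2]), 76.8)
[303, 270, 42, 63, 2218] (array([444.2, 318.7]), array([43.3, 22.6]), -14.3)
```

View pics/w2.png

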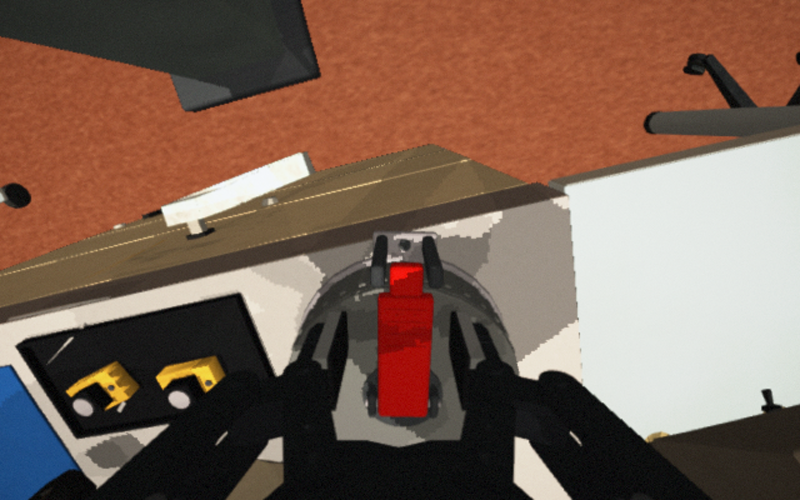

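>>> {"op": "drive_tool", "data": {
  "plan": [
    [0.002, 0, 0, 0],
    [0.002, 0, 0, 0],
    [0.002, 0, 0, 0],
    [0.002, 0, 0, 0],
    [0.002, 0, 0, 0],
    [0.002, 0, 0, 0],
    [0.002, 0, 0, 0],
    [0.002, 0, 0, 0]
  ],
  "fingers": 0.012
}}

```text
time: 3.35
tool_pos: [0.4212, 0.3237, 0.0612]
tool_rot: [0.703, 0.082, 0.702, -0.08]
contact_force: [0.7, 4.7, 2.0]
gripper_width: 0.252
```

>>> {"op": "drive_tool", "data": {
  "plan": [
    [-0.0037, 0, 0.0002, 0],
    [-0.0073, 0, 0.0006, 0],
    [-0.0109, 0, 0.0014, 0],
    [-0.0144, 0, 0.0025, 0],
    [-0.0177, 0, 0.0039, 0],
    [-0.021, 0, 0.0056, 0],
    [-0.0241, 0, 0.0076, 0],
    [-0.027, 0, 0.0098, 0],
    [-0.0297, 0, 0.0123, 0],
    [-0.0322, 0, 0.015, 0],
    [-0.0344, 0, 0.0179, 0],
    [-0.0364, 0, 0.021, 0]
  ]
}}

```text
time: 4.55
tool_pos: [0.4394, 0.3176, 0.0962]
tool_rot: [0.701, 0.08, 0.704, -0.082]
contact_force: [-4.3, 2.9, -0.6]
gripper_width: 0.228
```

>>> {"op": "drive_tool", "data": {
  "plan": [
    [-0.0017, 0, 0.0033, 0],
    [-0.0031, 0, 0.0066, 0],
    [-0.0042, 0, 0.0101, 0],
    [-0.005, 0, 0.0137, 0],
    [-0.0054, 0, 0.0173, 0],
    [-0.0056, 0, 0.0205, 0],
    [-0.0056, 0, 0.0205, 0]
  ]
}}

```text
time: 5.25
tool_pos: [0.4617, 0.3133, 0.1053]
tool_rot: [0.703, 0.081, 0.702, -0.081]
contact_force: [-4.5, -1.9, 9.1]
gripper_width: 0.197
```

```bash
python3 - <<'E'
from h import *
st()
c=shot('scene','s3'); np.save('pics/w2c.npy',c,allow_pickle=True)
c=shot('wrist','w3')
a=np.load('pics/s3.npy')[160:300,170:310]; b=np.load('pics/w3.npy')[150:400,170:470]
cv2.imwrite('pics/v3.png',np.hstack([cv2.resize(a,(400,400),interpolation=cv2.INTER_CUBIC),cv2.resize(b,(400,400))]))
E
```

```text
t 5.25 p [0.4617 0.3133 0.1053] F [-4.5 -1.9  9.1] g 0.197
[[ 0.     0.228  0.974]
 [-0.001  0.974 -0.228]
 [-1.    -0.     0.001]]
q [ 4.630e-01  2.700e-02  1.889e+00 -1.000e-03  1.225e+00 -8.770e-01]
```

View pics/v3.png

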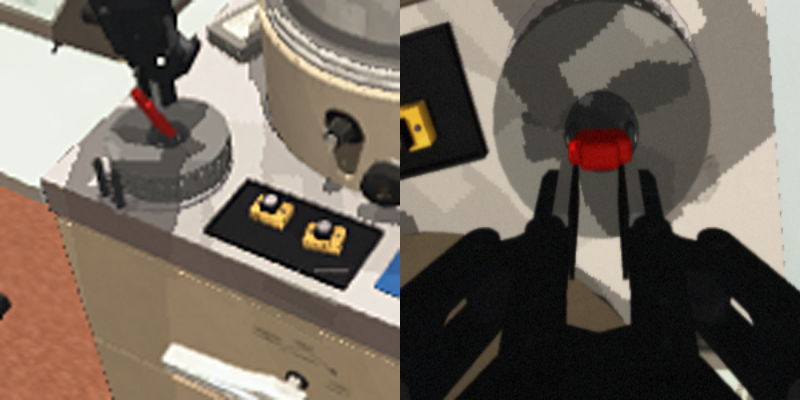

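>>> {"op": "drive_tool", "data": {
  "plan": [
    [0, 0, 0, 0],
    [0, 0, 0, 0],
    [0, 0, 0, 0],
    [-0.02, 0, 0, 0],
    [-0.05, 0, 0, 0],
    [-0.05, 0, -0.04, 0],
    [-0.05, 0, -0.08, 0],
    [-0.05, 0, -0.08, 0]
  ],
  "fingers": 0.05
}}

```text
time: 6.15
tool_pos: [0.3796, 0.3318, 0.1517]
tool_rot: [0.702, 0.08, 0.703, -0.08]
contact_force: [-0.3, -0.3, 0.8]
gripper_width: 0.584
```

>>> {"op": "drive_tool", "data": {
  "plan": [
    [0, 0, 0, 0],
    [0, 0, 0, 0],
    [0, 0, 0, 0],
    [0, 0, 0, 0],
    [0.03, 0, 0, 0],
    [0.054, 0, 0, 0],
    [0.054, 0, 0, 0],
    [0.054, 0, 0, 0]
  ],
  "fingers": 0.0
}}

```text
time: 6.95
tool_pos: [0.3831, 0.3313, 0.0983]
tool_rot: [0.702, 0.081, 0.703, -0.081]
contact_force: [-0.6, 0.2, 0.2]
gripper_width: 0.003
```

>>> {"op": "drive_tool", "data": {
  "plan": [
    [0, 0, 0.01, 0],
    [0, 0, 0.02, 0],
    [0, 0, 0.03, 0],
    [0, 0, 0.035, 0],
    [0, 0, 0.04, 0],
    [0, 0, 0.045, 0],
    [0, 0, 0.05, 0],
    [0, 0, 0.055, 0],
    [0, 0, 0.06, 0],
    [0, 0, 0.063, 0],
    [0, 0, 0.065, 0],
    [0, 0, 0.065, 0]
  ]
}}

```text
time: 8.15
tool_pos: [0.4465, 0.3167, 0.0983]
tool_rot: [0.702, 0.081, 0.702, -0.081]
contact_force: [-0.6, -0.1, -0.2]
gripper_width: 0.0
```

```bash
python3 - <<'E'
from h import *
st()
c=shot('scene','s4')
a=np.load('pics/s4.npy')[160:300,170:310]
c=shot('wrist','w4'); b=np.load('pics/w4.npy')[150:400,170:470]
cv2.imwrite('pics/v4.png',np.hstack([cv2.resize(a,(400,400),interpolation=cv2.INTER_CUBIC),cv2.resize(b,(400,400))]))
E
```

```text
t 8.15 p [0.4465 0.3167 0.0983] F [-0.6 -0.1 -0.2] g 0.0
[[ 0.     0.228  0.974]
 [-0.     0.974 -0.228]
 [-1.    -0.     0.   ]]
q [ 0.481  0.011  1.918 -0.     1.212 -0.86 ]
```

View pics/v4.png

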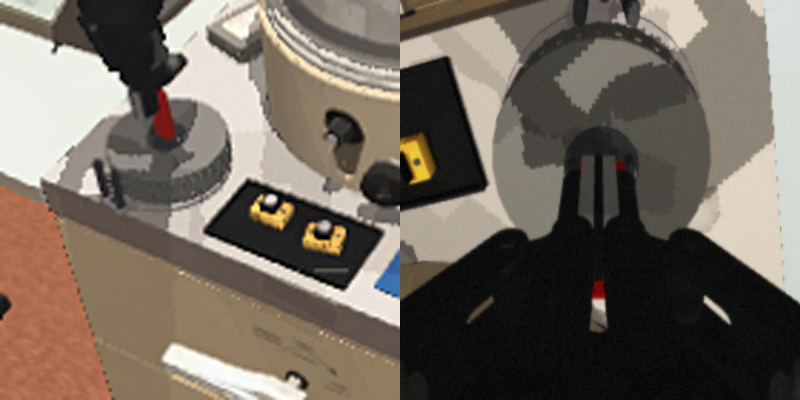

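>>> {"op": "drive_tool", "data": {
  "plan": [
    [0, 0, 0.001, 0],
    [0, 0, 0.002, 0],
    [0, 0, 0.003, 0],
    [0, 0, 0.003, 0]
  ]
}}

```text
time: 8.65
tool_pos: [0.4492, 0.3161, 0.0984]
tool_rot: [0.702, 0.081, 0.702, -0.081]
contact_force: [-0.1, -0.3, -0.6]
gripper_width: -0.005
```

>>> {"op": "drive_tool", "data": {
  "plan": [
    [0, 0, 0.001, 0],
    [0, 0, 0.002, 0],
    [0, 0, 0.002, 0]
  ]
}}

```text
time: 8.95
tool_pos: [0.4506, 0.3159, 0.0985]
tool_rot: [0.702, 0.081, 0.703, -0.081]
contact_force: [-4.6, 1.0, 4.4]
gripper_width: 0.004
```

>>> {"op": "drive_tool", "data": {
  "plan": [
    [0, 0, -0.015, 0],
    [-0.03, 0, -0.015, 0],
    [-0.065, 0, -0.015, 0],
    [-0.065, 0, 0.0, 0],
    [-0.065, 0, 0.0145, 0],
    [-0.065, 0, 0.0145, 0],
    [-0.065, 0, 0.0145, 0]
  ],
  "fingers": 0.05
}}

```text
time: 9.65
tool_pos: [0.4645, 0.3116, 0.1613]
tool_rot: [0.701, 0.081, 0.703, -0.082]
contact_force: [0.6, 0.0, -0.2]
gripper_width: 0.588
```

>>> {"op": "drive_tool", "data": {
  "plan": [
    [0.03, 0, 0, 0],
    [0.05, 0, 0, 0],
    [0.07, 0, 0, 0],
    [0.08, 0, 0, 0],
    [0.088, 0, 0, 0],
    [0.088, 0, 0, 0]
  ]
}}

```text
time: 10.25
tool_pos: [0.4643, 0.312, 0.074]
tool_rot: [0.702, 0.081, 0.703, -0.081]
contact_force: [-0.1, -0.3, 0.5]
gripper_width: 0.585
```

>>> {"op": "drive_tool", "data": {
  "plan": [
    [0, 0, 0, 0],
    [0, 0, 0, 0],
    [0, 0, 0, 0],
    [0, 0, 0, 0],
    [0, 0, 0, 0],
    [0, 0, 0, 0],
    [0, 0, 0, 0]
  ],
  "fingers": 0.012
}}

```text
time: 10.95
tool_pos: [0.4663, 0.3135, 0.0769]
tool_rot: [0.703, 0.082, 0.702, -0.08]
contact_force: [0.9, 5.7, 4.8]
gripper_width: 0.267
```

>>> {"op": "drive_tool", "data": {
  "plan": [
    [-0.002, 0, 0, -0.5],
    [-0.002, 0, 0, -1.2],
    [-0.002, 0, 0, -2.0],
    [-0.002, 0, 0, -2.8],
    [-0.002, 0, 0, -3.6],
    [-0.002, 0, 0, -4.4],
    [-0.002, 0, 0, -5.2],
    [-0.002, 0, 0, -6.0],
    [-0.002, 0, 0, -6.8],
    [-0.002, 0, 0, -7.6],
    [-0.002, 0, 0, -8.4],
    [-0.002, 0, 0, -9.2]
  ]
}}

```text
time: 12.15
tool_pos: [0.4644, 0.3144, 0.0775]
tool_rot: [0.611, -0.355, 0.61, 0.359]
contact_force: [-2.4, 8.8, 0.5]
gripper_width: 0.268
```

>>> {"op": "drive_tool", "data": {
  "plan": [
    [0, 0, 0, -0.8],
    [0, 0, 0, -1.6],
    [0, 0, 0, -2.3],
    [0, 0, 0, -2.3],
    [0, 0, 0, -2.3]
  ]
}}

```text
time: 12.65
tool_pos: [0.464, 0.3139, 0.0773]
tool_rot: [0.547, -0.447, 0.546, 0.45]
contact_force: [-3.6, 7.5, 2.1]
gripper_width: 0.267
```

```bash
python3 - <<'E'
from h import *
st()
shot('scene','s5')
a=np.load('pics/s5.npy')[160:300,170:310]
shot('top','t5'); b=np.load('pics/t5.npy')[210:300,190:280]
cv2.imwrite('pics/v5.png',np.hstack([cv2.resize(a,(400,400),interpolation=cv2.INTER_CUBIC),cv2.resize(b,(400,400))]))
E
```

```text
t 12.65 p [0.464  0.3139 0.0773] F [-3.6  7.5  2.1] g 0.267
[[-0.003 -0.981  0.195]
 [ 0.004  0.195  0.981]
 [-1.     0.003  0.003]]
q [ 0.46   0.069  1.898  0.005  1.176 -2.488]
```

View pics/v5.png

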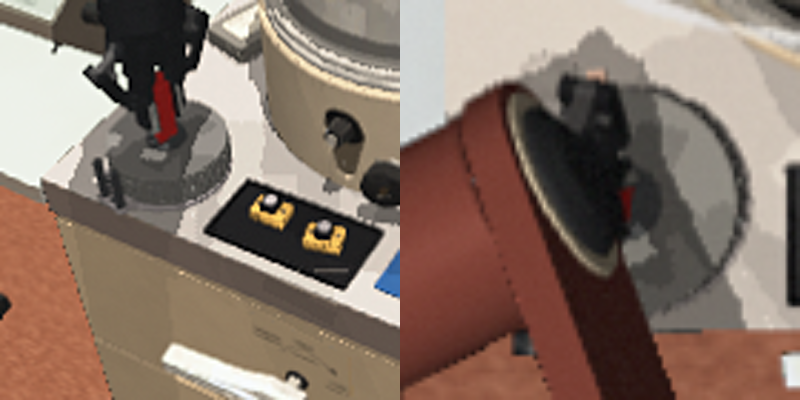

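>>> {"op": "drive_tool", "data": {
  "plan": [
    [-0.003, 0, 0, 0],
    [-0.007, 0, 0, 0],
    [-0.012, 0, 0, 0],
    [-0.018, 0, 0, 0],
    [-0.024, 0, 0, 0],
    [-0.032, 0, 0, 0],
    [-0.04, 0, 0, 0],
    [-0.05, 0, 0, 0],
    [-0.06, 0, 0, 0],
    [-0.075, 0, 0, 0],
    [-0.09, 0, 0, 0],
    [-0.09, 0, 0, 0]
  ]
}}

```text
time: 13.95
tool_pos: [0.4671, 0.3132, 0.1713]
tool_rot: [0.548, -0.45, 0.544, 0.448]
contact_force: [1.4, 0.8, -2.4]
gripper_width: 0.273
```

```bash
python3 - <<'E'
from h import *
st()
shot('scene','s6')
a=np.load('pics/s6.npy')[120:300,150:390]
cv2.imwrite('pics/v6.png',cv2.resize(a,(800,600),interpolation=cv2.INTER_CUBIC))
print(rel([.43,.25,.17]),rel([.43,.05,.17]),rel([.4925,-.013,.17]),rel([.4925,-.013,.075]))
E
```

```text
t 13.95 p [0.4671 0.3132 0.1713] F [ 1.4  0.8 -2.4] g 0.273
[[ 0.006 -0.981  0.193]
 [ 0.003  0.194  0.981]
 [-1.    -0.005  0.004]]
q [ 0.458 -0.04   1.837 -0.     1.338 -2.488]
[-0.0006  0.0235 -0.0687] [-0.001  -0.0152 -0.2649] [-0.0008 -0.0888 -0.3146] [ 0.0942 -0.0885 -0.3148]
```

View pics/v6.png

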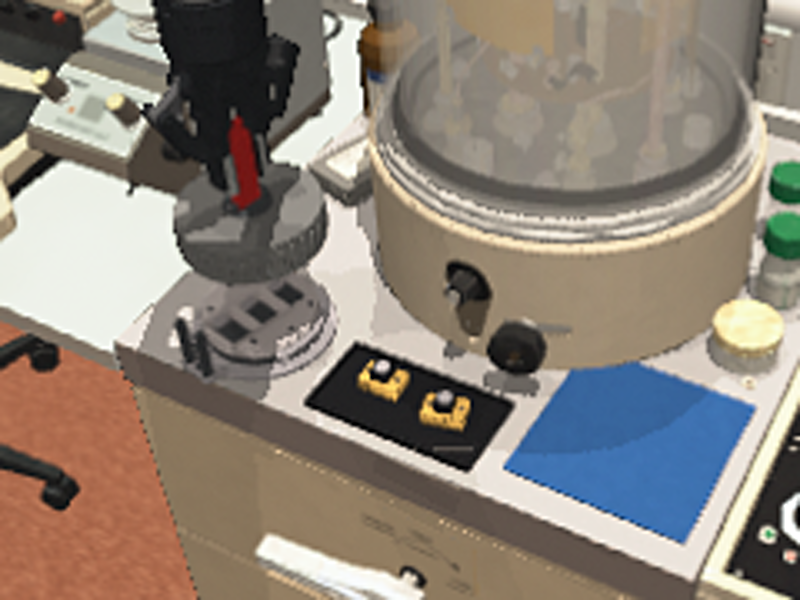

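>>> {"op": "drive_tool", "data": {
  "plan": [
    [0, 0.012, -0.03, 0],
    [0, 0.023, -0.06, 0],
    [0, 0.018, -0.09, 0],
    [0, 0.012, -0.12, 0],
    [0, 0.006, -0.155, 0],
    [0, 0.0, -0.19, 0],
    [0, -0.007, -0.225, 0],
    [0, -0.014, -0.26, 0],
    [0, -0.035, -0.28, 0],
    [0, -0.06, -0.3, 0],
    [0, -0.085, -0.315, 0],
    [0, -0.085, -0.315, 0]
  ]
}}

```text
time: 15.2
tool_pos: [0.489, -0.0153, 0.1671]
tool_rot: [0.547, -0.448, 0.547, 0.448]
contact_force: [-1.3, 0.5, -1.7]
gripper_width: 0.273
```

>>> {"op": "drive_tool", "data": {
  "plan": [
    [0, 0, 0, 0],
    [0.02, 0, 0, 0],
    [0.04, 0, 0, 0],
    [0.06, 0, 0, 0],
    [0.075, 0, 0, 0],
    [0.082, 0, 0, 0],
    [0.087, 0, 0, 0],
    [0.091, 0, 0, 0],
    [0.094, 0, 0, 0],
    [0.096, 0, 0, 0],
    [0.098, 0, 0, 0],
    [0.098, 0, 0, 0]
  ]
}}

```text
time: 16.4
tool_pos: [0.4884, -0.0132, 0.0736]
tool_rot: [0.546, -0.449, 0.547, 0.449]
contact_force: [-13.4, 1.3, 21.8]
gripper_width: 0.27
```

>>> {"op": "drive_tool", "data": {
  "plan": [
    [-0.003, 0, 0, 0],
    [-0.003, 0, 0, 0]
  ]
}}

```text
time: 16.6
tool_pos: [0.4889, -0.0134, 0.0737]
tool_rot: [0.547, -0.45, 0.545, 0.448]
contact_force: [0.9, 0.5, 8.0]
gripper_width: 0.271
```

>>> {"op": "drive_tool", "data": {
  "plan": [
    [0, 0, 0, 0],
    [0, 0, 0, 0],
    [0, 0, 0, 0],
    [0, 0, 0, 0],
    [-0.02, 0, 0, 0],
    [-0.05, 0, 0, 0],
    [-0.1, 0, 0, 0],
    [-0.14, 0, 0, 0],
    [-0.14, 0, 0, 0],
    [-0.14, 0, 0, 0]
  ],
  "fingers": 0.05
}}

```text
time: 17.6
tool_pos: [0.4883, -0.0133, 0.2135]
tool_rot: [0.547, -0.45, 0.546, 0.448]
contact_force: [-0.2, 0.2, -0.2]
gripper_width: 0.583
```

```bash
python3 - <<'E'
from h import *
st()
shot('scene','s7')
a=np.load('pics/s7.npy')[160:320,240:480]
shot('top','t7'); b=np.load('pics/t7.npy')[200:300,195:485]
c=viewer.calibration('top')
for s,ce,pts in blobs(np.load('pics/t7.npy'),'brass'): print(s,ce.round(1),rect(c,pts,.014))
cv2.imwrite('pics/v7.png',np.vstack([cv2.resize(a,(480,320),interpolation=cv2.INTER_CUBIC),np.zeros((0,480,3),np.uint8)]) if 0 else np.vstack([cv2.copyMakeBorder(cv2.resize(a,(480,320),interpolation=cv2.INTER_CUBIC),0,0,0,316,cv2.BORDER_CONSTANT),cv2.resize(b,(796,275),interpolation=cv2.INTER_CUBIC)]))
print(rel([.48,-.158,.2137]))
E
```

```text
t 17.6 p [ 0.4883 -0.0133  0.2135] F [-0.2  0.2 -0.2] g 0.583
[[ 0.003 -0.981  0.194]
 [-0.001  0.194  0.981]
 [-1.    -0.003 -0.   ]]
q [-0.18  -0.262  1.962 -0.     1.438 -3.127]
[438, 68, 6, 6, 31] [440.1  70.5] (array([ 894.5, -172.4]), array([12.4, 12.1]), -1.7)
[-0.0031 -0.0214 -0.1435]
```

View pics/v7.png

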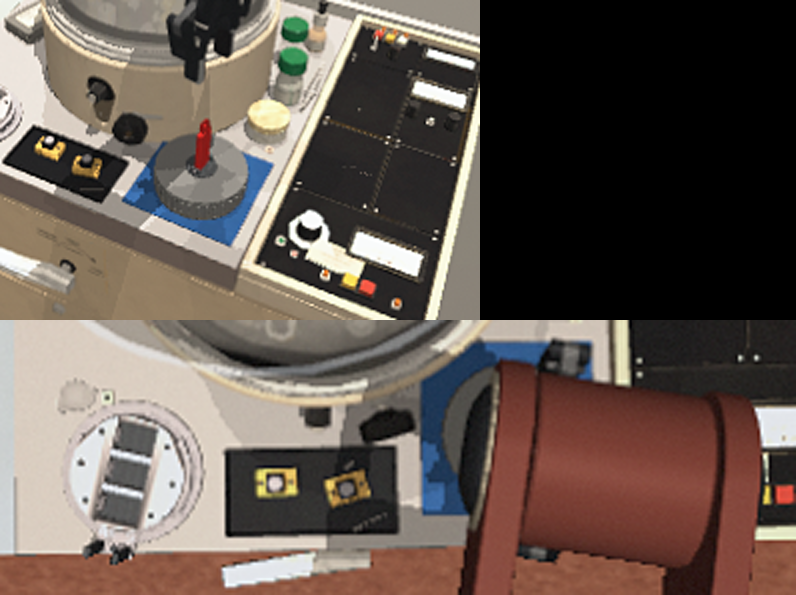

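>>> {"op": "drive_tool", "data": {
  "plan": [
    [0, -0.005, -0.036, 1],
    [0, -0.01, -0.07, 2],
    [0, -0.015, -0.11, 3],
    [0, -0.021, -0.143, 4],
    [0, -0.021, -0.143, 5],
    [0, -0.021, -0.143, 6],
    [0, -0.021, -0.143, 7],
    [0, -0.021, -0.143, 8],
    [0, -0.021, -0.143, 9],
    [0, -0.021, -0.143, 10],
    [0, -0.021, -0.143, 11],
    [0, -0.021, -0.143, 12]
  ]
}}

```text
time: 18.9
tool_pos: [0.4794, -0.157, 0.2096]
tool_rot: [0.697, 0.108, 0.7, -0.107]
contact_force: [0.7, 0.5, 0.0]
gripper_width: 0.59
```

>>> {"op": "drive_tool", "data": {
  "plan": [
    [0, 0, 0, 1],
    [0, 0, 0, 2],
    [0, 0, 0, 3],
    [0, 0, 0, 4],
    [0, 0, 0, 5],
    [0, 0, 0, 6],
    [0, 0, 0, 7],
    [0, 0, 0, 8],
    [0, 0, 0, 9],
    [0, 0, 0, 10],
    [0, 0, 0, 11],
    [0, 0, 0, 12]
  ]
}}

```text
time: 20.1
tool_pos: [0.4794, -0.157, 0.2095]
tool_rot: [-0.386, -0.59, -0.389, 0.592]
contact_force: [-1.4, 0.6, -1.1]
gripper_width: 0.586
```

>>> {"op": "drive_tool", "data": {
  "plan": [
    [0, 0, 0, 1],
    [0, 0, 0, 2],
    [0, 0, 0, 3],
    [0, 0, 0, 4],
    [0, 0, 0, 5],
    [0, 0, 0, 6],
    [0, 0, 0, 7],
    [0, 0, 0, 8],
    [0, 0, 0, 9],
    [0, 0, 0, 10],
    [0, 0, 0, 11],
    [0, 0, 0, 11]
  ],
  "fingers": 0.055
}}

```text
time: 21.3
tool_pos: [0.4795, -0.157, 0.2098]
tool_rot: [0.13, -0.694, 0.129, 0.697]
contact_force: [0.6, -0.6, -0.3]
gripper_width: 0.645
```

```bash
python3 - <<'E'
from h import *
st()
c=shot('wrist','w8'); np.save('pics/w8c.npy',c,allow_pickle=True)
p=proj(c,[[.48,-.158,.024]])[0]; print(p)
im=np.load('pics/w8.npy'); x,y=[int(v) for v in p]; x0=max(0,x-80);y0=max(0,y-80); print(x0,y0)
b=im[y0:y0+160,x0:x0+160]; w=np.load('pics/top0.npy')[220:268,418:466]; 
cv2.imwrite('pics/v8.png',np.hstack([cv2.resize(b,None,fx=3,fy=3,interpolation=cv2.INTER_CUBIC)[:320*2],cv2.resize(w,(288,480),interpolation=cv2.INTER_CUBIC)[:b.shape[0]*3]]))
E
```

```text
t 21.3 p [ 0.4795 -0.157   0.2098] F [ 0.6 -0.6 -0.3] g 0.645
[[-0.004 -0.361 -0.933]
 [ 0.002 -0.933  0.361]
 [-1.    -0.     0.004]]
q [-0.464 -0.212  1.927  0.     1.43   1.476]
[318.04196454 181.18613079]
238 101
```

View pics/v8.png

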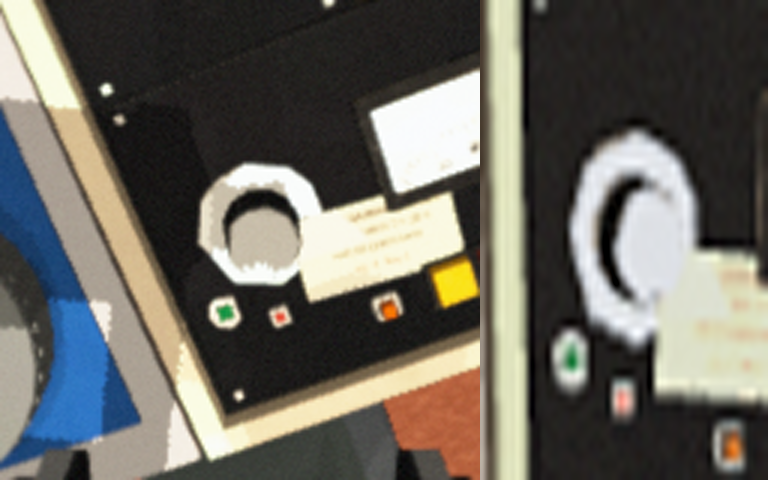

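```bash
python3 - <<'E'
from h import *
w=np.load('pics/w8c.npy',allow_pickle=True).item(); t=viewer.calibration('top')
for z in(.02,.024,.028): print(z,ray(w,[326.2,179.2],z).round(4),ray(t,[446.3,243.5],z).round(4))
for z in(0,.003): print(z,ray(w,[324,175.3],z).round(4),ray(t,[443.2,243.3],z).round(4))
E
```

```text
0.02 [[ 0.4778 -0.1669  0.02  ]] [[ 0.4786 -0.1667  0.02  ]]
0.024 [[ 0.4789 -0.1672  0.024 ]] [[ 0.4788 -0.1657  0.024 ]]
0.028 [[ 0.4799 -0.1675  0.028 ]] [[ 0.479  -0.1647  0.028 ]]
0 [[ 0.4782 -0.1648  0.    ]] [[ 0.4783 -0.1645  0.    ]]
0.003 [[ 0.4789 -0.165   0.003 ]] [[ 0.4785 -0.1637  0.003 ]]
```

>>> {"op": "drive_tool", "data": {
  "plan": [
    [0, 0.008, -0.0023, 0],
    [0.04, 0.008, -0.0023, 0],
    [0.08, 0.008, -0.0023, 0],
    [0.12, 0.008, -0.0023, 0],
    [0.15, 0.008, -0.0023, 0],
    [0.165, 0.008, -0.0023, 0],
    [0.175, 0.008, -0.0023, 0],
    [0.181, 0.008, -0.0023, 0],
    [0.183, 0.008, -0.0023, 0],
    [0.183, 0.008, -0.0023, 0]
  ]
}}

```text
time: 22.35
tool_pos: [0.4807, -0.1663, 0.0304]
tool_rot: [-0.13, 0.696, -0.13, -0.694]
contact_force: [-0.2, 0.2, 0.0]
gripper_width: 0.646
```

>>> {"op": "drive_tool", "data": {
  "plan": [
    [0, 0, 0, 0],
    [0, 0, 0, 0],
    [0, 0, 0, 0],
    [0, 0, 0, 0],
    [0, 0, 0, 0],
    [0, 0, 0, 0],
    [0, 0, 0, 0]
  ],
  "fingers": 0.018
}}

```text
time: 23.05
tool_pos: [0.481, -0.1654, 0.031]
tool_rot: [-0.13, 0.696, -0.129, -0.694]
contact_force: [-0.7, 3.5, 5.9]
gripper_width: 0.332
```

>>> {"op": "drive_tool", "data": {
  "plan": [
    [-0.001, 0, 0, -0.6],
    [-0.001, 0, 0, -1.5],
    [-0.001, 0, 0, -2.5],
    [-0.001, 0, 0, -3.5],
    [-0.001, 0, 0, -4.5],
    [-0.001, 0, 0, -5.5],
    [-0.001, 0, 0, -6.5],
    [-0.001, 0, 0, -7.5],
    [-0.001, 0, 0, -8.5],
    [-0.001, 0, 0, -9.5],
    [-0.001, 0, 0, -10.5],
    [-0.001, 0, 0, -11.5]
  ]
}}

```text
time: 24.25
tool_pos: [0.4793, -0.1613, 0.0309]
tool_rot: [0.408, 0.577, 0.415, -0.574]
contact_force: [-6.3, 19.2, 13.2]
gripper_width: 0.329
```

```bash
python3 - <<'E'
from h import *
s,_=st(); print(s['ft_torque'])
E
```

```text
t 24.25 p [ 0.4793 -0.1613  0.0309] F [-6.3 19.2 13.2] g 0.329
[[-0.002  0.946 -0.324]
 [ 0.01  -0.324 -0.946]
 [-1.    -0.006 -0.009]]
q [-0.476  0.019  2.04   0.009  1.089 -0.15 ]
[ 2.86164978  0.39623204 -0.15763842]
```

>>> {"op": "drive_tool", "data": {
  "plan": [
    [0, 0, 0, -0.6],
    [0, 0, 0, -1.2],
    [0, 0, 0, -1.8],
    [0, 0, 0, -2.4],
    [0, 0, 0, -3.0],
    [0, 0, 0, -3.6],
    [0, 0, 0, -4.2],
    [0, 0, 0, -4.8]
  ]
}}

```text
time: 25.05
tool_pos: [0.4779, -0.1635, 0.03]
tool_rot: [0.575, 0.409, 0.58, -0.408]
contact_force: [-7.2, 6.4, 6.2]
gripper_width: 0.33
```

```bash
python3 - <<'E'
from h import *
s,_=st(); print(s['ft_torque'])
E
```

```text
t 25.05 p [ 0.4779 -0.1635  0.03  ] F [-7.2  6.4  6.2] g 0.33
[[-0.005  0.943  0.333]
 [ 0.005  0.333 -0.943]
 [-1.    -0.003 -0.006]]
q [-4.780e-01  2.000e-02  2.042e+00  2.000e-03  1.087e+00 -8.180e-01]
[ 1.22333094  0.84280691 -0.33577081]
```

>>> {"op": "drive_tool", "data": {
  "plan": [
    [0, 0, 0, -0.6],
    [0, 0, 0, -1.2],
    [0, 0, 0, -1.8],
    [0, 0, 0, -2.4],
    [0, 0, 0, -3.0],
    [0, 0, 0, -3.6],
    [0, 0, 0, -4.2],
    [0, 0, 0, -4.8]
  ]
}}

```text
time: 25.85
tool_pos: [0.4823, -0.1667, 0.031]
tool_rot: [0.682, 0.197, 0.677, -0.196]
contact_force: [8.0, -1.9, -8.5]
gripper_width: 0.332
```

```bash
python3 - <<'E'
from h import *
s,_=st(); print(s['ft_torque'],s['joint_efforts'][5])
E
```

```text
t 25.85 p [ 0.4823 -0.1667  0.031 ] F [ 8.  -1.9 -8.5] g 0.332
[[ 0.007  0.534  0.845]
 [-0.001  0.845 -0.534]
 [-1.     0.003  0.007]]
q [-4.800e-01  2.200e-02  2.038e+00  2.000e-03  1.075e+00 -1.488e+00]
[ 0.23120086 -1.77313245 -0.03383211] 0.721165370196104
```

>>> {"op": "drive_tool", "data": {
  "plan": [
    [0, 0, 0, -0.6],
    [0, 0, 0, -1.2],
    [0, 0, 0, -1.8],
    [0, 0, 0, -2.4],
    [0, 0, 0, -3.0],
    [0, 0, 0, -3.6],
    [0, 0, 0, -4.2],
    [0, 0, 0, -4.8]
  ]
}}

```text
time: 26.65
tool_pos: [0.4793, -0.1639, 0.0309]
tool_rot: [0.706, -0.036, 0.707, 0.04]
contact_force: [-3.1, 6.7, 6.6]
gripper_width: 0.33
```

```bash
python3 - <<'E'
from h import *
s,_=st(); print(s['ft_torque'],s['joint_efforts'][5])
E
```

```text
t 26.65 p [ 0.4793 -0.1639  0.0309] F [-3.1  6.7  6.6] g 0.33
[[-0.002 -0.107  0.994]
 [ 0.005  0.994  0.107]
 [-1.     0.005 -0.001]]
q [-0.478  0.02   2.04   0.004  1.086 -2.158]
[ 1.40200814  0.61738785 -0.94286676] -0.19543604459613562
```

>>> {"op": "drive_tool", "data": {
  "plan": [
    [0, 0, 0, -0.5],
    [0, 0, 0, -1.0],
    [0, 0, 0, -1.5],
    [0, 0, 0, -2.0]
  ]
}}

```text
time: 27.05
tool_pos: [0.4827, -0.1623, 0.0312]
tool_rot: [0.698, -0.132, 0.691, 0.137]
contact_force: [10.2, 14.9, -1.3]
gripper_width: 0.329
```

```bash
python3 - <<'E'
from h import *
s,_=st(); print(s['ft_torque'],s['joint_efforts'][5])
E
```

```text
t 27.05 p [ 0.4827 -0.1623  0.0312] F [10.2 14.9 -1.3] g 0.329
[[ 0.008 -0.374  0.928]
 [ 0.008  0.928  0.374]
 [-1.     0.005  0.011]]
q [-0.476  0.021  2.039  0.013  1.079 -2.436]
[ 2.6493132  -1.61417069 -1.06058085] -0.36371447145938873
```

>>> {"op": "drive_tool", "data": {
  "plan": [
    [0, 0, 0, -0.5],
    [0, 0, 0, -1.0],
    [0, 0, 0, -1.5],
    [0, 0, 0, -2.0],
    [0, 0, 0, -2.5],
    [0, 0, 0, -3.0]
  ]
}}

```text
time: 27.65
tool_pos: [0.4804, -0.1616, 0.0313]
tool_rot: [0.653, -0.273, 0.649, 0.28]
contact_force: [4.1, 23.2, 7.2]
gripper_width: 0.327
```

```bash
python3 - <<'E'
from h import *
s,_=st(); print(s['ft_torque'],s['joint_efforts'][5])
E
```

```text
t 27.65 p [ 0.4804 -0.1616  0.0313] F [ 4.1 23.2  7.2] g 0.327
[[ 0.001 -0.719  0.695]
 [ 0.01   0.695  0.719]
 [-1.     0.007  0.008]]
q [-0.476  0.02   2.039  0.011  1.087 -2.855]
[ 3.94498797 -0.54194372 -0.36250434] -0.05614425055682659
```

>>> {"op": "drive_tool", "data": {
  "plan": [
    [0, 0, 0, 0],
    [0, 0, 0, 0],
    [0, 0, 0, 0],
    [0, 0, 0, 0.8],
    [0, 0, 0, 1.6],
    [0, 0, 0, 2.4],
    [0, 0, 0, 3.2],
    [0, 0, 0, 4.0],
    [0, 0, 0, 5.0],
    [0, 0, 0, 6.0],
    [0, 0, 0, 6.0],
    [0, 0, 0, 6.0]
  ],
  "fingers": 0.05
}}

```text
time: 28.85
tool_pos: [0.4799, -0.1661, 0.0304]
tool_rot: [0.707, 0.011, 0.707, -0.011]
contact_force: [-1.3, 0.2, 0.4]
gripper_width: 0.583
```

```bash
python3 - <<'E'
from h import *
s,_=st(); print(s['ft_torque'],s['joint_efforts'][5],rel([.4795,-.1642,.03]))
c=shot('wrist','w9'); p=proj(c,[[.48,-.164,.024]])[0]; print(p)
b=np.load('pics/w9.npy')
cv2.imwrite('pics/v9.png',cv2.resize(b[150:350,160:480],None,fx=2.5,fy=2.5,interpolation=cv2.INTER_CUBIC))
E
```

```text
t 28.85 p [ 0.4799 -0.1661  0.0304] F [-1.3  0.2  0.4] g 0.583
[[ 0.     0.032  0.999]
 [-0.     0.999 -0.032]
 [-1.    -0.     0.   ]]
q [-0.48   0.021  2.039 -0.     1.081 -2.019]
[-0.06575002 -0.02920279  0.03119342] 0.03301527933217585 [ 0.0004  0.0019 -0.0004]
[324.60057892 272.70535373]
```

>>> {"op": "drive_tool", "data": {
  "plan": [
    [0, 0.002, 0, 0],
    [0, 0.002, 0, 0],
    [0, 0.002, 0, 0],
    [0, 0.002, 0, 0],
    [0, 0.002, 0, 0],
    [0, 0.002, 0, 0],
    [0, 0.002, 0, 0],
    [0, 0.002, 0, 0]
  ],
  "fingers": 0.018
}}

```text
time: 29.7
tool_pos: [0.4799, -0.164, 0.0307]
tool_rot: [0.707, 0.012, 0.707, -0.012]
contact_force: [-2.4, -1.2, 5.5]
gripper_width: 0.328
```

```bash
python3 - <<'E'
from h import *
s,_=st(); print(s['ft_torque'],s['joint_efforts'][5])
E
```

```text
t 29.7 p [ 0.4799 -0.164   0.0307] F [-2.4 -1.2  5.5] g 0.328
[[-0.     0.034  0.999]
 [-0.     0.999 -0.034]
 [-1.    -0.    -0.   ]]
q [-4.760e-01  2.000e-02  2.040e+00 -1.000e-03  1.082e+00 -2.013e+00]
[-0.07875959  0.52526487  0.05046069] 0.040789979975670576
```

>>> {"op": "drive_tool", "data": {
  "plan": [
    [0, 0, 0, -0.3],
    [0, 0, 0, -0.6],
    [0, 0, 0, -0.6]
  ]
}}

```text
time: 30.0
tool_pos: [0.4816, -0.1638, 0.0307]
tool_rot: [0.709, -0.017, 0.705, 0.017]
contact_force: [4.5, 0.9, -0.7]
gripper_width: 0.332
```

```bash
python3 - <<'E'
from h import *
s,_=st(); print(s['ft_torque'],s['joint_efforts'][5])
E
```

```text
t 30.0 p [ 0.4816 -0.1638  0.0307] F [ 4.5  0.9 -0.7] g 0.332
[[ 0.005 -0.049  0.999]
 [ 0.     0.999  0.049]
 [-1.     0.     0.005]]
q [-0.476  0.02   2.04   0.003  1.077 -2.097]
[ 0.30456954 -0.88798139  0.06158498] -0.05525881075300276
```

>>> {"op": "drive_tool", "data": {
  "plan": [
    [0, 0, 0, -0.3],
    [0, 0, 0, -0.6],
    [0, 0, 0, -0.9],
    [0, 0, 0, -0.9]
  ]
}}

```text
time: 30.4
tool_pos: [0.483, -0.163, 0.0308]
tool_rot: [0.708, -0.061, 0.701, 0.062]
contact_force: [11.5, 3.1, -5.1]
gripper_width: 0.329
```

```bash
python3 - <<'E'
from h import *
s,_=st(); print(s['ft_torque'],s['joint_efforts'][5])
E
```

```text
t 30.4 p [ 0.483  -0.163   0.0308] F [11.5  3.1 -5.1] g 0.329
[[ 0.009 -0.173  0.985]
 [ 0.002  0.985  0.173]
 [-1.     0.     0.009]]
q [-0.475  0.021  2.039  0.006  1.074 -2.223]
[ 0.79692576 -1.90696271  0.03745329] -0.07934563793241978
```

>>> {"op": "drive_tool", "data": {
  "plan": [
    [0, 0, 0, -0.5],
    [0, 0, 0, -1.0],
    [0, 0, 0, -1.5],
    [0, 0, 0, -2.0],
    [0, 0, 0, -2.0]
  ]
}}

```text
time: 30.9
tool_pos: [0.4855, -0.1604, 0.031]
tool_rot: [0.695, -0.157, 0.683, 0.16]
contact_force: [20.5, 15.2, -8.0]
gripper_width: 0.329
```

```bash
python3 - <<'E'
from h import *
s,_=st(); print(s['ft_torque'],s['joint_efforts'][5])
E
```

```text
t 30.9 p [ 0.4855 -0.1604  0.031 ] F [20.5 15.2 -8. ] g 0.329
[[ 0.016 -0.436  0.9  ]
 [ 0.007  0.9    0.436]
 [-1.    -0.     0.017]]
q [-0.472  0.021  2.038  0.016  1.072 -2.502]
[ 2.52363061 -3.54892126 -0.1706024 ] -0.4584171809256077
```

>>> {"op": "drive_tool", "data": {
  "plan": [
    [0, 0, 0, -0.5],
    [0, 0, 0, -1.0],
    [0, 0, 0, -1.5],
    [0, 0, 0, -2.0],
    [0, 0, 0, -2.5],
    [0, 0, 0, -2.5]
  ]
}}

```text
time: 31.5
tool_pos: [0.487, -0.1546, 0.0312]
tool_rot: [0.66, -0.271, 0.642, 0.279]
contact_force: [26.9, 37.1, -3.5]
gripper_width: 0.296
```

```bash
python3 - <<'E'
from h import *
s,_=st(); print(s['ft_torque'],s['joint_efforts'][5])
E
```

```text
t 31.5 p [ 0.487  -0.1546  0.0312] F [26.9 37.1 -3.5] g 0.296
[[ 0.019 -0.717  0.697]
 [ 0.02   0.697  0.716]
 [-1.     0.001  0.028]]
q [-0.467  0.021  2.039  0.03   1.075 -2.851]
[ 6.30562773 -4.5932501  -0.05998701] -0.27841251343488693
```

>>> {"op": "drive_tool", "data": {
  "plan": [
    [0, 0, 0.008, 0],
    [0, 0, 0.008, 0],
    [0, 0, 0.008, 0]
  ]
}}

```text
time: 31.8
tool_pos: [0.4878, -0.1538, 0.0308]
tool_rot: [0.654, -0.274, 0.648, 0.278]
contact_force: [6.8, 15.7, 3.9]
gripper_width: 0.292
```

>>> {"op": "drive_tool", "data": {
  "plan": [
    [0, 0, 0, 0],
    [0, 0, 0, 0],
    [0, 0, 0, 0],
    [0, 0, 0, 0.8],
    [0, 0, 0, 1.6],
    [0, 0, 0, 2.4],
    [0, 0, 0, 3.2],
    [0, 0, 0, 4.0],
    [0, 0, 0, 5.0],
    [0, 0, 0, 6.0],
    [0, 0, 0, 6.0],
    [0, 0, 0, 6.0]
  ],
  "fingers": 0.05
}}

```text
time: 33.0
tool_pos: [0.4852, -0.1583, 0.0301]
tool_rot: [0.707, 0.011, 0.707, -0.011]
contact_force: [-0.8, -0.2, -0.5]
gripper_width: 0.586
```

```bash
python3 - <<'E'
from h import *
s,_=st(); print(s['ft_torque'],s['joint_efforts'][5],rel([.478,-.164,.03]))
E
```

```text
t 33.0 p [ 0.4852 -0.1583  0.0301] F [-0.8 -0.2 -0.5] g 0.586
[[-0.     0.032  0.999]
 [ 0.     0.999 -0.032]
 [-1.     0.    -0.   ]]
q [-0.461  0.028  2.033 -0.     1.081 -2.   ]
[-0.01539948  0.01299954  0.05777736] 0.03239940502680838 [ 0.0001 -0.0059 -0.007 ]
```

>>> {"op": "drive_tool", "data": {
  "plan": [
    [0, -0.006, -0.007, 0],
    [0, -0.006, -0.007, 0],
    [0, -0.006, -0.007, 0]
  ]
}}

```text
time: 33.3
tool_pos: [0.4779, -0.1641, 0.0303]
tool_rot: [0.707, 0.012, 0.707, -0.012]
contact_force: [-0.9, -0.5, 0.1]
gripper_width: 0.585
```

>>> {"op": "drive_tool", "data": {
  "plan": [
    [0, 0, 0, 0],
    [0, 0, 0, 0],
    [0, 0, 0, 0],
    [0, 0, 0, 0],
    [0, 0, 0, 0],
    [0, 0, 0, 0],
    [0, 0, 0, 0]
  ],
  "fingers": 0.018
}}

```text
time: 34.0
tool_pos: [0.4783, -0.164, 0.0307]
tool_rot: [0.707, 0.012, 0.707, -0.012]
contact_force: [-2.6, 0.9, 5.2]
gripper_width: 0.333
```

>>> {"op": "drive_tool", "data": {
  "plan": [
    [0, 0, 0, -0.5],
    [0, 0, 0, -1.0],
    [0, 0, 0, -1.0]
  ]
}}

```text
time: 34.3
tool_pos: [0.48, -0.1637, 0.0308]
tool_rot: [0.708, -0.037, 0.704, 0.037]
contact_force: [5.0, 1.2, -1.7]
gripper_width: 0.329
```

>>> {"op": "drive_tool", "data": {
  "plan": [
    [0, 0, 0, -0.5],
    [0, 0, 0, -1.0],
    [0, 0, 0, -1.0]
  ]
}}

```text
time: 34.6
tool_pos: [0.4814, -0.1631, 0.0308]
tool_rot: [0.705, -0.085, 0.699, 0.085]
contact_force: [10.6, 3.3, -4.2]
gripper_width: 0.331
```

>>> {"op": "drive_tool", "data": {
  "plan": [
    [0, 0, 0, -0.5],
    [0, 0, 0, -1.0],
    [0, 0, 0, -1.0]
  ]
}}

```text
time: 34.9
tool_pos: [0.4831, -0.1619, 0.031]
tool_rot: [0.699, -0.133, 0.689, 0.134]
contact_force: [17.3, 9.0, -8.2]
gripper_width: 0.332
```

```bash
python3 - <<'E'
from h import *
s,_=st(); print(s['ft_torque'],s['joint_efforts'][5])
E
```

```text
t 34.9 p [ 0.4831 -0.1619  0.031 ] F [17.3  9.  -8.2] g 0.332
[[ 0.014 -0.371  0.929]
 [ 0.004  0.929  0.371]
 [-1.    -0.001  0.014]]
q [-0.475  0.017  2.042  0.011  1.072 -2.431]
[ 1.52429741 -3.23340701 -0.54619752] -0.8204883523285389
```

>>> {"op": "drive_tool", "data": {
  "plan": [
    [0, 0, 0.003, 0],
    [0, 0, 0.005, 0],
    [0, 0, 0.005, 0],
    [0, 0, 0.005, 0]
  ]
}}

```text
time: 35.3
tool_pos: [0.4836, -0.1617, 0.0308]
tool_rot: [0.695, -0.134, 0.693, 0.135]
contact_force: [3.0, 4.3, 4.7]
gripper_width: 0.328
```

>>> {"op": "drive_tool", "data": {
  "plan": [
    [0, 0, 0, 0],
    [0, 0, 0, 0],
    [0, 0, 0, 0],
    [0, 0, 0, 0],
    [-0.03, 0, 0, 0],
    [-0.08, 0, 0, 0],
    [-0.13, 0, 0, 0],
    [-0.17, 0, 0, 0.5],
    [-0.17, 0, 0, 1.0],
    [-0.17, 0, 0, 2],
    [-0.17, 0, 0, 3]
  ],
  "fingers": 0.05
}}

```text
time: 36.4
tool_pos: [0.4828, -0.1622, 0.2007]
tool_rot: [0.707, 0.014, 0.707, -0.014]
contact_force: [0.8, 0.4, -0.3]
gripper_width: 0.584
```

```bash
python3 - <<'E'
from h import *
st(); print(rel([.45,.11,.25]))
E
```

```text
t 36.4 p [ 0.4828 -0.1622  0.2007] F [ 0.8  0.4 -0.3] g 0.584
[[ 0.     0.04   0.999]
 [-0.001  0.999 -0.04 ]
 [-1.    -0.001  0.   ]]
q [-4.700e-01 -1.950e-01  1.928e+00 -1.000e-03  1.408e+00 -2.001e+00]
[-0.0495  0.2706 -0.0435]
```

>>> {"op": "drive_tool", "data": {
  "plan": [
    [-0.03, 0.05, -0.02, 0],
    [-0.03, 0.1, -0.034, 0],
    [-0.03, 0.15, -0.034, 0],
    [-0.03, 0.2, -0.034, 0],
    [-0.03, 0.25, -0.034, 0],
    [-0.03, 0.3, -0.034, 0.2],
    [-0.03, 0.35, -0.034, 0.3],
    [0, 0.35, -0.034, 0.3],
    [0.02, 0.35, -0.034, 0.3],
    [0.02, 0.35, -0.034, 0.3]
  ]
}}

```text
time: 37.4
tool_pos: [0.4583, 0.1889, 0.1764]
tool_rot: [0.704, 0.025, 0.709, -0.027]
contact_force: [-0.7, -0.2, -0.7]
gripper_width: 0.584
```

```bash
python3 - <<'E'
from h import *
st()
c=shot('wrist','w10'); np.save('pics/w10c.npy',c,allow_pickle=True)
im=np.load('pics/w10.npy')
t=viewer.calibration('top'); shot('top','t10')
for n,cc,i in(('w',c,im),('t',t,np.load('pics/t10.npy'))):
  for s,ce,pts in blobs(i,'brass'):
    if s[4]>60 and ce[1]>100: print(n,s,ce.round(1),rect(cc,pts,.014))
p=proj(c,[[.464,.3137,.026],[.45,.187,.014]]); print(p.round(1))
cv2.imwrite('pics/v10.png',cv2.resize(im[60:320,160:560],(800,520),interpolation=cv2.INTER_CUBIC))
E
```

```text
t 37.4 p [0.4583 0.1889 0.1764] F [-0.7 -0.2 -0.7] g 0.584
[[-0.007  0.074  0.997]
 [-0.002  0.997 -0.074]
 [-1.    -0.003 -0.007]]
q [ 0.241 -0.203  1.977 -0.     1.375 -1.255]
w [239, 165, 39, 31, 442] [259.1 178.5] (array([443.5, 126.5]), array([35.9, 23.6]), -76.1)
w [300, 170, 35, 25, 416] [316.8 180. ] (array([449.1, 186.6]), array([33.9, 24.8]), -88.7)
[[445.5 190. ]
 [317.6 182.3]]
```

View pics/v10.png

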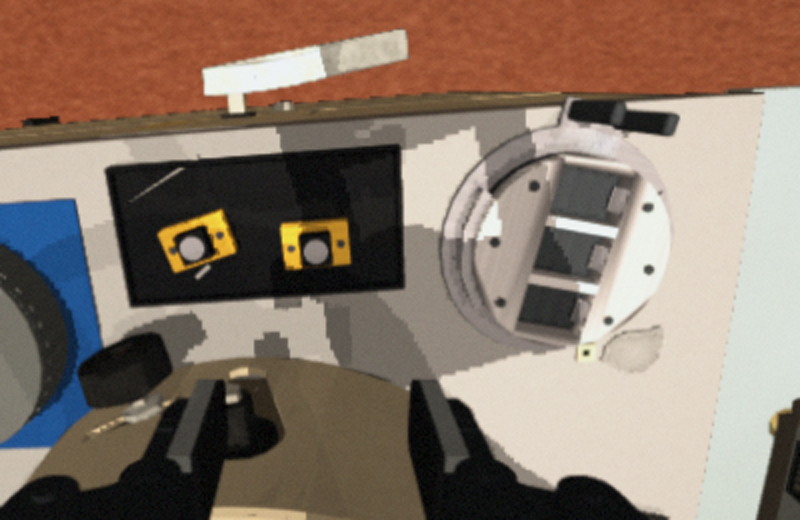

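>>> {"op": "drive_tool", "data": {
  "plan": [
    [0.03, -0.003, -0.009, -0.6],
    [0.06, -0.003, -0.009, -0.6],
    [0.09, -0.003, -0.009, -0.6],
    [0.11, -0.003, -0.009, -0.6],
    [0.12, -0.003, -0.009, -0.6],
    [0.12, -0.003, -0.009, -0.6],
    [0.12, -0.003, -0.009, -0.6]
  ],
  "fingers": 0.036
}}

```text
time: 38.2
tool_pos: [0.453, 0.1867, 0.062]
tool_rot: [0.708, -0.002, 0.706, 0.003]
contact_force: [0.9, 0.4, -0.2]
gripper_width: 0.425
```

```bash
python3 - <<'E'
from h import *
st(); print(rel([.4492,.187,.035]))
c=shot('wrist','w11'); im=np.load('pics/w11.npy')
for s,ce,pts in blobs(im,'brass'): print(s,ce.round(1),rect(c,pts,.014))
print(proj(c,[[.4492,.187,.024]]))
h=cv2.cvtColor(im,cv2.COLOR_BGR2GRAY)
# model of stage from w10
w=np.load('pics/w10c.npy',allow_pickle=True).item()
q=lambda a:(np.array(a,float)+.5)/2-.5+[160,60]
for n,a in(('left',[[556,163],[515,330]]),('right',[[638,173],[583,348]]),('rib1',[[553,216],[549,230],[620,229]]),('rib2',[[536,270],[532,283],[606,283]]),('core',[[475,250],[675,245],[595,155],[560,347]])): print(n,ray(w,q(a),.026).round(4)[:,:2].tolist())
E
```

```text
t 38.2 p [0.453  0.1867 0.062 ] F [ 0.9  0.4 -0.2] g 0.425
[[ 0.003 -0.007  1.   ]
 [ 0.001  1.     0.007]
 [-1.     0.001  0.003]]
q [ 0.239 -0.076  2.072 -0.     1.143 -1.339]
[ 0.027   0.0003 -0.0039]
[197, 199, 62, 46, 1090] [229.9 217.4] (array([442.3, 127.1]), array([37.1, 24.9]), -75.4)
[295, 213, 52, 36, 999] [321.  226.8] (array([448.2, 187.1]), array([33.7, 25. ]), -89.6)
[[320.67337834 239.17807402]]
left [[0.4152, 0.3034], [0.4995, 0.2866]]
right [[0.4226, 0.3433], [0.5125, 0.3229]]
rib1 [[0.4407, 0.3032], [0.4475, 0.3016], [0.4495, 0.3368]]
rib2 [[0.4676, 0.296], [0.4744, 0.2943], [0.4771, 0.3321]]
core [[0.4551, 0.2653], [0.4596, 0.3655], [0.4127, 0.3218], [0.511, 0.3107]]
```

>>> {"op": "drive_tool", "data": {
  "plan": [
    [0.01, 0, -0.0045, 0],
    [0.02, 0, -0.0045, 0],
    [0.026, 0, -0.0045, 0],
    [0.028, 0, -0.0045, 0],
    [0.028, 0, -0.0045, 0],
    [0.028, 0, -0.0045, 0]
  ]
}}

```text
time: 38.85
tool_pos: [0.4473, 0.1867, 0.0324]
tool_rot: [0.707, -0.003, 0.707, 0.003]
contact_force: [0.3, -0.5, 0.2]
gripper_width: 0.422
```

>>> {"op": "drive_tool", "data": {
  "plan": [
    [0, 0, 0, 0],
    [0, 0, 0, 0],
    [0, 0, 0, 0],
    [0, 0, 0, 0],
    [0, 0, 0, 0],
    [0, 0, 0, 0]
  ],
  "fingers": 0.005
}}

```text
time: 39.45
tool_pos: [0.4478, 0.1868, 0.0329]
tool_rot: [0.708, -0.003, 0.707, 0.003]
contact_force: [0.3, -0.1, 4.8]
gripper_width: 0.163
```

>>> {"op": "drive_tool", "data": {
  "plan": [
    [-0.02, 0, 0, 0],
    [-0.05, 0, 0, 0],
    [-0.08, 0, 0, 0],
    [-0.08, 0.03, 0.01, 0.5],
    [-0.08, 0.06, 0.02, 1.0],
    [-0.08, 0.09, 0.03, 1.7],
    [-0.08, 0.12, 0.0436, 1.7],
    [-0.06, 0.12, 0.0436, 1.7],
    [-0.045, 0.12, 0.0436, 1.7],
    [-0.04, 0.12, 0.0436, 1.7],
    [-0.04, 0.12, 0.0436, 1.7],
    [-0.04, 0.12, 0.0436, 1.7]
  ]
}}

```text
time: 40.65
tool_pos: [0.4898, 0.3065, 0.0724]
tool_rot: [0.702, 0.081, 0.702, -0.081]
contact_force: [0.0, 0.8, 0.1]
gripper_width: 0.165
```

```bash
python3 - <<'E'
from h import *
s,Rm=st()
c=shot('wrist','w12'); np.save('pics/w12c.npy',c,allow_pickle=True); im=np.load('pics/w12.npy')
for z in(.057,): 
  for b in blobs(im,'brass'): print(b[0],b[1].round(1),rect(c,b[2],s['tool_pos'][2]-.0189))
p=proj(c,[[.462,.3145,.026],s['tool_pos']]); print(p.round(1))
x,y=p[0].astype(int); x0,y0=max(0,x-110),max(0,y-85); print(x0,y0)
cv2.imwrite('pics/v12.png',cv2.resize(im[y0:y0+165,x0:x0+220],None,fx=3.6,fy=3.6,interpolation=cv2.INTER_CUBIC))
E
```

```text
t 40.65 p [0.4898 0.3065 0.0724] F [0.  0.8 0.1] g 0.165
[[-0.     0.228  0.974]
 [-0.     0.974 -0.228]
 [-1.    -0.    -0.   ]]
q [ 0.43   0.116  1.857 -0.     1.169 -0.91 ]
[35, 200, 54, 47, 601] [ 68.4 219.9] (array([435.5, 171.7]), array([31.9, 17.5]), -75.3)
[311, 245, 10, 7, 38] [316.  248.4] (array([481.7, 305.5]), array([5. , 3.7]), 76.8)
[[322.7 196.4]
 [320.7 279.2]]
212 111
```

View pics/v12.png

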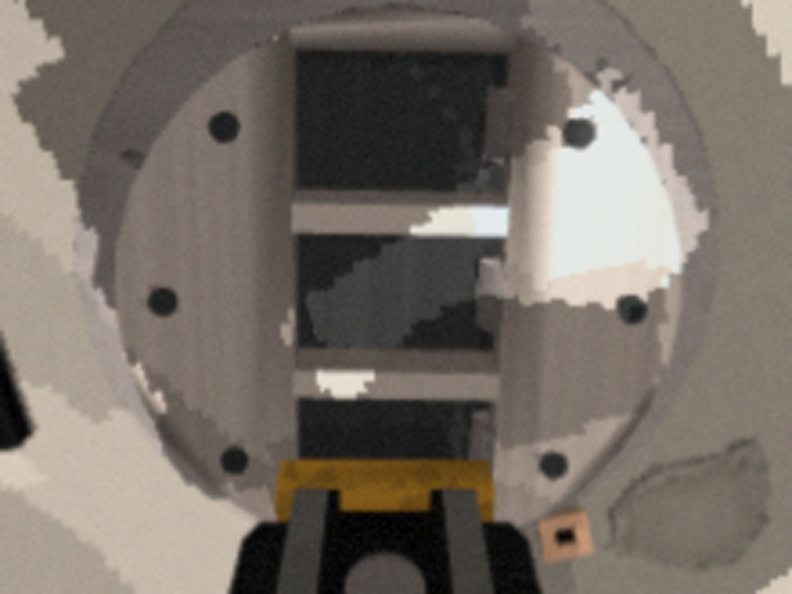

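```bash
python3 - <<'E'
from h import *
s,Rm=st(); c=np.load('pics/w12c.npy',allow_pickle=True).item(); T=s['tool_pos']
q=lambda a:(np.array(a,float)+.5)/3.6-.5+[212,111]
def f(n,a,z):
    P=ray(c,q(a),z)-T; print(n,(P@Rm[:,1:]*1000).round(1).tolist())  # tool y,z offsets mm
f('rib1',[[292,205],[508,205],[292,235],[508,235]],.026)
f('rib2',[[294,370],[499,370],[295,400],[499,400]],.026)
f('nest0 far edge',[[292,48],[508,48]],.026)
zb=T[2]-.0309
f('carr bottom',[[280,462],[493,462]],zb); f('carr bottom+2',[[280,462],[493,462]],zb+.002); f('carr top',[[280,512],[492,512]],zb+.012)
f('blktop',[[346,590],[428,590]],zb+.022)
print(Rm.T@ (np.array([.462,.3145,.026])-T)*1000)
E
```

```text
t 40.7 p [0.4902 0.3067 0.073 ] F [ 1.  -1.  -1.3] g 0.155
[[ 0.001  0.228  0.974]
 [ 0.     0.974 -0.228]
 [-1.     0.001  0.001]]
q [ 0.43   0.115  1.857 -0.     1.169 -0.91 ]
rib1 [[-16.9, -47.4], [19.1, -47.4], [-17.1, -42.3], [19.3, -42.3]]
rib2 [[-17.4, -17.9], [18.6, -17.9], [-17.4, -12.2], [18.8, -12.2]]
nest0 far edge [[-16.2, -72.9], [18.2, -72.9]]
carr bottom [[-18.7, -7.9], [16.4, -7.9]]
carr bottom+2 [[-18.5, -8.9], [16.1, -8.9]]
carr top [[-17.6, -5.2], [15.1, -5.2]]
blktop [[-7.2, 2.3], [5.0, 2.3]]
[ 46.94246874   1.12241909 -29.2457548 ]
```

>>> {"op": "drive_tool", "data": {
  "plan": [
    [0, 0.002, -0.002, 0],
    [0, 0.002, -0.002, 0],
    [0.006, 0.002, -0.002, 0],
    [0.012, 0.002, -0.002, 0],
    [0.015, 0.002, -0.002, 0],
    [0.017, 0.002, -0.002, 0],
    [0.019, 0.002, -0.002, 0],
    [0.021, 0.002, -0.002, 0],
    [0.021, 0.002, -0.002, 0]
  ]
}}

```text
time: 41.6
tool_pos: [0.4885, 0.3091, 0.0513]
tool_rot: [0.703, 0.081, 0.702, -0.081]
contact_force: [0.1, -1.8, 1.1]
gripper_width: 0.155
```

>>> {"op": "drive_tool", "data": {
  "plan": [
    [0.002, 0, 0, 0],
    [0.004, 0, 0, 0],
    [0.006, 0, 0, 0],
    [0.007, 0, 0, 0],
    [0.007, 0, 0, 0]
  ]
}}

```text
time: 42.1
tool_pos: [0.4884, 0.3091, 0.0449]
tool_rot: [0.702, 0.081, 0.703, -0.081]
contact_force: [-1.9, -4.5, 7.3]
gripper_width: 0.16
```

>>> {"op": "drive_tool", "data": {
  "plan": [
    [0.0015, 0, 0, 0],
    [0.003, 0, 0, 0],
    [0.003, 0, 0, 0]
  ]
}}

```text
time: 42.4
tool_pos: [0.4886, 0.3092, 0.0448]
tool_rot: [0.702, 0.08, 0.703, -0.082]
contact_force: [-11.4, -7.8, 24.7]
gripper_width: 0.156
```

>>> {"op": "drive_tool", "data": {
  "plan": [
    [-0.002, 0, 0, 0],
    [-0.002, 0, 0, 0]
  ]
}}

```text
time: 42.6
tool_pos: [0.4885, 0.3091, 0.0449]
tool_rot: [0.702, 0.081, 0.703, -0.081]
contact_force: [-4.2, -5.2, 12.2]
gripper_width: 0.159
```

>>> {"op": "drive_tool", "data": {
  "plan": [
    [0, 0, 0, 0],
    [0, 0, 0, 0],
    [0, 0, 0, 0],
    [-0.01, 0, 0, 0],
    [-0.05, 0, 0, 0],
    [-0.1, 0, 0, 0],
    [-0.1, -0.05, 0, 0],
    [-0.1, -0.1, -0.02, -0.5],
    [-0.1, -0.15, -0.05, -1.0],
    [-0.1, -0.18, -0.08, -2.0],
    [-0.1, -0.18, -0.08, -3.0],
    [-0.1, -0.18, -0.08, -3.4]
  ],
  "fingers": 0.036
}}

```text
time: 43.8
tool_pos: [0.3681, 0.1516, 0.1435]
tool_rot: [0.702, -0.087, 0.701, 0.087]
contact_force: [0.6, 0.3, -0.1]
gripper_width: 0.42
```

```bash
python3 - <<'E'
from h import *
st()
c=shot('wrist','w13'); im=np.load('pics/w13.npy')
for s,ce,pts in blobs(im,'brass'): print(s,ce.round(1),rect(c,pts,.014),rect(c,pts,.026))
print(rel([.445,.1271,.06]))
E
```

```text
t 43.8 p [0.3681 0.1516 0.1435] F [ 0.6  0.3 -0.1] g 0.42
[[ 0.002 -0.245  0.97 ]
 [ 0.001  0.97   0.245]
 [-1.     0.     0.002]]
q [ 0.203 -0.457  2.227  0.     1.369 -1.615]
[259, 248, 13, 11, 104] [264.6 252.6] (array([436. , 113.1]), array([12. , 11.7]), -79.0) (array([428.9, 113.9]), array([11.4, 11.2]), -79.0)
[286, 249, 9, 24, 188] [290.1 260.4] (array([438.2, 138.9]), array([26.4,  8. ]), 12.5) (array([431. , 138.5]), array([25.1,  7.6]), 12.5)
[ 0.0841 -0.0428  0.0674]
```

>>> {"op": "drive_tool", "data": {
  "plan": [
    [0, -0.02, 0.03, 0],
    [0, -0.043, 0.067, 0],
    [0.03, -0.043, 0.067, 0],
    [0.06, -0.043, 0.067, 0],
    [0.074, -0.043, 0.067, 0],
    [0.074, -0.043, 0.067, 0],
    [0.074, -0.043, 0.067, 0]
  ]
}}

```text
time: 44.55
tool_pos: [0.4454, 0.1271, 0.0701]
tool_rot: [0.702, -0.086, 0.701, 0.086]
contact_force: [-0.1, -0.4, 0.4]
gripper_width: 0.421
```

```bash
python3 - <<'E'
from h import *
s,Rm=st()
c=shot('wrist','w14'); im=np.load('pics/w14.npy')
for b in blobs(im,'brass'):
    print(b[0],b[1].round(1),rect(c,b[2],.014),rect(c,b[2],.026))
print(rel([.4447,.127,.0335]),proj(c,[[.4447,.127,.014]]))
E
```

```text
t 44.55 p [0.4454 0.1271 0.0701] F [-0.1 -0.4  0.4] g 0.421
[[ 0.001 -0.243  0.97 ]
 [ 0.     0.97   0.243]
 [-1.    -0.     0.001]]
q [ 0.117 -0.158  2.13   0.     1.168 -1.699]
[294, 210, 50, 35, 849] [318.5 223.7] (array([441.6, 125.4]), array([33.6, 25.2]), -76.0) (array([436.4, 124.1]), array([31.4, 23.5]), -76.0)
[506, 323, 49, 28, 433] [527.7 335.4] (array([498.7, 319.3]), array([35.2, 25. ]), 75.5) (array([489.8, 305.1]), array([32.9, 23.4]), 75.5)
[ 0.0374  0.0001 -0.0014] [[319.93207395 231.96752909]]
```

>>> {"op": "drive_tool", "data": {
  "plan": [
    [0.01, 0, -0.0015, 0],
    [0.02, 0, -0.0015, 0],
    [0.03, 0, -0.0015, 0],
    [0.035, 0, -0.0015, 0],
    [0.037, 0, -0.0015, 0],
    [0.037, 0, -0.0015, 0],
    [0.037, 0, -0.0015, 0]
  ]
}}

```text
time: 45.3
tool_pos: [0.4437, 0.1265, 0.0325]
tool_rot: [0.702, -0.086, 0.702, 0.086]
contact_force: [0.2, 0.3, -0.8]
gripper_width: 0.424
```

>>> {"op": "drive_tool", "data": {
  "plan": [
    [0, 0, 0, 0],
    [0, 0, 0, 0],
    [0, 0, 0, 0],
    [0, 0, 0, 0],
    [0, 0, 0, 0],
    [0, 0, 0, 0]
  ],
  "fingers": 0.005
}}

```text
time: 45.9
tool_pos: [0.4441, 0.1266, 0.033]
tool_rot: [0.702, -0.086, 0.701, 0.086]
contact_force: [0.5, 0.4, 5.4]
gripper_width: 0.159
```

>>> {"op": "drive_tool", "data": {
  "plan": [
    [-0.02, 0, 0, 0],
    [-0.05, 0, 0, 0],
    [-0.08, 0, 0, 0],
    [-0.08, 0, 0, 1],
    [-0.08, 0, 0, 2],
    [-0.08, 0, 0, 3.0],
    [-0.08, 0, 0, 3.42],
    [-0.08, 0, 0, 3.42]
  ]
}}

```text
time: 46.7
tool_pos: [0.4427, 0.1264, 0.1114]
tool_rot: [0.702, 0.082, 0.703, -0.082]
contact_force: [-0.0, -0.2, -0.5]
gripper_width: 0.163
```

```bash
python3 - <<'E'
from h import *
s,Rm=st(); print(rel([.461,.3155,.075]))
E
```

```text
t 46.7 p [0.4427 0.1264 0.1114] F [-0.  -0.2 -0.5] g 0.163
[[-0.002  0.23   0.973]
 [-0.     0.973 -0.23 ]
 [-1.    -0.001 -0.002]]
q [ 0.116 -0.226  2.111  0.     1.258 -1.222]
[ 0.0363  0.1882 -0.0256]
```

>>> {"op": "drive_tool", "data": {
  "plan": [
    [0, 0.04, -0.005, 0],
    [0, 0.08, -0.01, 0],
    [0, 0.12, -0.015, 0],
    [0, 0.16, -0.02, 0],
    [0, 0.188, -0.0256, 0],
    [0.02, 0.188, -0.0256, 0],
    [0.037, 0.188, -0.0256, 0],
    [0.037, 0.188, -0.0256, 0],
    [0.037, 0.188, -0.0256, 0]
  ]
}}

```text
time: 47.6
tool_pos: [0.4613, 0.3151, 0.0747]
tool_rot: [0.702, 0.081, 0.703, -0.082]
contact_force: [0.4, -0.2, -0.2]
gripper_width: 0.159
```

```bash
python3 - <<'E'
from h import *
s,Rm=st()
shot('wrist','w15')
for n in('w12','w15'):
    im=np.load(f'pics/{n}.npy'); h=cv2.cvtColor(im,cv2.COLOR_BGR2HSV)
    m=(abs(h[...,0].astype(int)-22)<8)&(h[...,1]>120)&(h[...,2]>60)
    r=m[225:262,275:360]; ys,xs=np.nonzero(r)
    print(n,[ (225+i,int(k), int(275+np.nonzero(r[i])[0].min()) if k else 0,int(275+np.nonzero(r[i])[0].max()) if k else 0) for i,k in enumerate(r.sum(1))][5:32])
print(rel([.4593,.3159,.0513]))
im=np.load('pics/w15.npy'); cv2.imwrite('pics/v15.png',cv2.resize(im[111:276,212:432],None,fx=3.6,fy=3.6,interpolation=cv2.INTER_CUBIC))
E
```

```text
t 47.6 p [0.4613 0.3151 0.0747] F [ 0.4 -0.2 -0.2] g 0.159
[[-0.002  0.23   0.973]
 [-0.001  0.973 -0.23 ]
 [-1.    -0.001 -0.001]]
q [ 0.466  0.07   1.901 -0.     1.172 -0.873]
w12 [(230, 0, 0, 0), (231, 0, 0, 0), (232, 0, 0, 0), (233, 0, 0, 0), (234, 0, 0, 0), (235, 0, 0, 0), (236, 0, 0, 0), (237, 0, 0, 0), (238, 22, 295, 323), (239, 58, 290, 347), (240, 58, 290, 347), (241, 58, 290, 347), (242, 59, 289, 347), (243, 60, 289, 348), (244, 60, 289, 348), (245, 60, 289, 348), (246, 60, 289, 348), (247, 37, 288, 348), (248, 36, 288, 348), (249, 35, 288, 348), (250, 34, 288, 348), (251, 33, 289, 348), (252, 32, 289, 348), (253, 8, 289, 348), (254, 8, 289, 348), (255, 6, 289, 348), (256, 0, 0, 0)]
w15 [(230, 0, 0, 0), (231, 0, 0, 0), (232, 0, 0, 0), (233, 0, 0, 0), (234, 6, 298, 303), (235, 57, 290, 346), (236, 58, 290, 347), (237, 58, 290, 347), (238, 60, 289, 348), (239, 60, 289, 348), (240, 60, 289, 348), (241, 60, 289, 348), (242, 61, 288, 348), (243, 62, 288, 349), (244, 62, 288, 349), (245, 62, 288, 349), (246, 62, 288, 349), (247, 38, 288, 349), (248, 34, 289, 348), (249, 9, 289, 348), (250, 9, 289, 349), (251, 8, 289, 348), (252, 8, 289, 348), (253, 8, 289, 348), (254, 8, 289, 348), (255, 6, 289, 348), (256, 0, 0, 0)]
[ 0.0244 -0.     -0.0028]
```

View pics/v15.png

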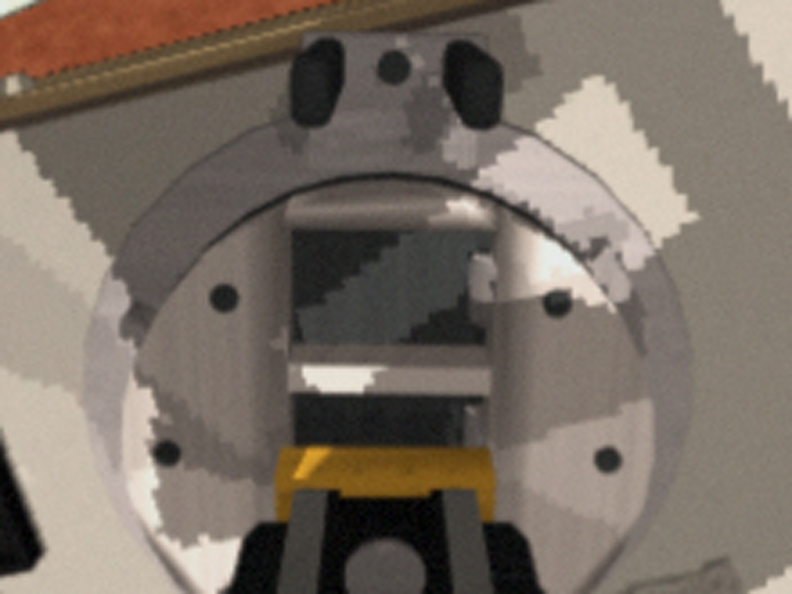

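>>> {"op": "drive_tool", "data": {
  "plan": [
    [0, 0.0006, -0.0003, 0],
    [0.006, 0.0006, -0.0003, 0],
    [0.012, 0.0006, -0.0003, 0],
    [0.016, 0.0006, -0.0003, 0],
    [0.018, 0.0006, -0.0003, 0],
    [0.02, 0.0006, -0.0003, 0],
    [0.022, 0.0006, -0.0003, 0],
    [0.0235, 0.0006, -0.0003, 0],
    [0.0235, 0.0006, -0.0003, 0]
  ]
}}

```text
time: 48.55
tool_pos: [0.4618, 0.3158, 0.0519]
tool_rot: [0.702, 0.082, 0.702, -0.082]
contact_force: [-0.4, -1.4, 1.1]
gripper_width: 0.161
```

>>> {"op": "drive_tool", "data": {
  "plan": [
    [0.002, 0, 0, 0],
    [0.004, 0, 0, 0],
    [0.006, 0, 0, 0],
    [0.007, 0, 0, 0],
    [0.007, 0, 0, 0]
  ]
}}

```text
time: 49.05
tool_pos: [0.4616, 0.3156, 0.045]
tool_rot: [0.702, 0.082, 0.703, -0.082]
contact_force: [-1.4, -4.1, 5.1]
gripper_width: 0.158
```

>>> {"op": "drive_tool", "data": {
  "plan": [
    [0.0015, 0, 0, 0],
    [0.003, 0, 0, 0],
    [0.003, 0, 0, 0]
  ]
}}

```text
time: 49.35
tool_pos: [0.4618, 0.3157, 0.0449]
tool_rot: [0.702, 0.081, 0.703, -0.083]
contact_force: [-9.9, -8.7, 22.5]
gripper_width: 0.157
```

>>> {"op": "drive_tool", "data": {
  "plan": [
    [-0.002, 0, 0, 0],
    [-0.002, 0, 0, 0]
  ]
}}

```text
time: 49.55
tool_pos: [0.4616, 0.3156, 0.045]
tool_rot: [0.702, 0.081, 0.703, -0.082]
contact_force: [-3.8, -5.8, 11.4]
gripper_width: 0.158
```

>>> {"op": "drive_tool", "data": {
  "plan": [
    [0, 0, 0, 0],
    [0, 0, 0, 0],
    [0, 0, 0, 0],
    [-0.01, 0, 0, 0],
    [-0.05, 0, 0, 0],
    [-0.1, 0, 0, 0],
    [-0.15, 0, 0, 0],
    [-0.15, -0.05, 0, 0],
    [-0.15, -0.08, 0, 0],
    [-0.15, -0.08, 0, 0],
    [-0.15, -0.08, 0, 0]
  ],
  "fingers": 0.05
}}

```text
time: 50.65
tool_pos: [0.4434, 0.238, 0.1944]
tool_rot: [0.703, 0.083, 0.702, -0.082]
contact_force: [0.9, 0.7, 0.5]
gripper_width: 0.585
```

```bash
python3 - <<'E'
from h import *
s,Rm=st()
c=shot('wrist','w16'); im=np.load('pics/w16.npy'); t=viewer.calibration('top'); shot('top','t16'); im2=np.load('pics/t16.npy')
for n,cc,i in(('w',c,im),('t',t,im2)):
  for b in blobs(i,'brass'):
    if b[0][4]>60 and b[1][1]>100: print(n,b[0],b[1].round(1),rect(cc,b[2],.026))
print('nests expected',[[461+d*.974,314.3-d*.228] for d in(-30,0,30)])
cv2.imwrite('pics/v16.png',np.vstack([cv2.resize(im[60:320,160:560],(650,420)),cv2.resize(im2[200:300,195:485],(650,180))]))
E
```

```text
t 50.65 p [0.4434 0.238  0.1944] F [0.9 0.7 0.5] g 0.585
[[ 0.001  0.231  0.973]
 [ 0.001  0.973 -0.231]
 [-1.     0.001  0.001]]
q [ 3.440e-01 -2.060e-01  1.949e+00  1.000e-03  1.398e+00 -9.930e-01]
w [377, 176, 33, 21, 244] [389.1 183.2] (array([460.2, 313. ]), array([33.1, 21.8]), 76.7)
w [375, 203, 31, 20, 185] [392.  208.8] (array([489.2, 305.8]), array([33.5, 21.1]), 74.3)
nests expected [[431.78, 321.14], [461.0, 314.3], [490.22, 307.46000000000004]]
```

>>> {"op": "drive_tool", "data": {
  "plan": [
    [0, -0.048, 0.016, 0],
    [0, -0.096, 0.032, 0],
    [0, -0.144, 0.048, 0],
    [0, -0.192, 0.064, 0],
    [0, -0.24, 0.08, 0],
    [0, -0.287, 0.095, 0],
    [0, -0.335, 0.111, 0],
    [0, -0.383, 0.1265, 0],
    [0, -0.383, 0.1265, 0],
    [0, -0.383, 0.1265, 0],
    [0, -0.383, 0.1265, 0]
  ]
}}

```text
time: 51.85
tool_pos: [0.4784, -0.1626, 0.1934]
tool_rot: [0.702, 0.082, 0.703, -0.081]
contact_force: [-1.3, 0.6, -0.1]
gripper_width: 0.585
```

```bash
python3 - <<'E'
from h import *
st(); print(rel([.478,-.164,.031]))
E
```

```text
t 51.85 p [ 0.4784 -0.1626  0.1934] F [-1.3  0.6 -0.1] g 0.585
[[-0.001  0.229  0.973]
 [ 0.001  0.973 -0.229]
 [-1.     0.001 -0.001]]
q [-4.750e-01 -1.980e-01  1.944e+00  1.000e-03  1.397e+00 -1.815e+00]
[ 1.624e-01 -1.500e-03  1.000e-04]
```

>>> {"op": "drive_tool", "data": {
  "plan": [
    [0.04, -0.0015, 0, 0],
    [0.08, -0.0015, 0, 0],
    [0.12, -0.0015, 0, 0],
    [0.145, -0.0015, 0, 0],
    [0.155, -0.0015, 0, 0],
    [0.161, -0.0015, 0, 0],
    [0.162, -0.0015, 0, 0],
    [0.162, -0.0015, 0, 0]
  ]
}}

```text
time: 52.65
tool_pos: [0.479, -0.1654, 0.0333]
tool_rot: [0.703, 0.081, 0.701, -0.082]
contact_force: [-0.2, -0.2, -0.3]
gripper_width: 0.583
```

>>> {"op": "drive_tool", "data": {
  "plan": [
    [0, 0, 0, 0],
    [0, 0, 0, 0],
    [0, 0, 0, 0],
    [0, 0, 0, 0],
    [0, 0, 0, 0],
    [0, 0, 0, 0],
    [0, 0, 0, 0]
  ],
  "fingers": 0.018
}}

```text
time: 53.35
tool_pos: [0.4792, -0.1645, 0.0339]
tool_rot: [0.703, 0.083, 0.701, -0.082]
contact_force: [-0.5, 5.9, 7.5]
gripper_width: 0.324
```

>>> {"op": "drive_tool", "data": {
  "plan": [
    [0, 0, 0, -0.25],
    [0, 0, 0, -0.5],
    [0, 0, 0, -0.5]
  ]
}}

```text
time: 53.65
tool_pos: [0.4792, -0.1644, 0.0339]
tool_rot: [0.706, 0.06, 0.704, -0.058]
contact_force: [-1.4, 6.0, 6.2]
gripper_width: 0.332
```

>>> {"op": "drive_tool", "data": {
  "plan": [
    [0, 0, 0, -0.25],
    [0, 0, 0, -0.5],
    [0, 0, 0, -0.5]
  ]
}}

```text
time: 53.95
tool_pos: [0.4812, -0.1645, 0.034]
tool_rot: [0.709, 0.034, 0.703, -0.032]
contact_force: [8.4, 6.0, -0.3]
gripper_width: 0.322
```

>>> {"op": "drive_tool", "data": {
  "plan": [
    [0, 0, 0, -0.25],
    [0, 0, 0, -0.5],
    [0, 0, 0, -0.5]
  ]
}}

```text
time: 54.25
tool_pos: [0.4812, -0.1643, 0.034]
tool_rot: [0.71, 0.011, 0.704, -0.009]
contact_force: [7.6, 6.7, 0.6]
gripper_width: 0.325
```

>>> {"op": "drive_tool", "data": {
  "plan": [
    [0, 0, 0, -0.25],
    [0, 0, 0, -0.5],
    [0, 0, 0, -0.75],
    [0, 0, 0, -1.0],
    [0, 0, 0, -1.0]
  ]
}}

```text
time: 54.75
tool_pos: [0.4829, -0.1636, 0.0341]
tool_rot: [0.711, -0.038, 0.701, 0.04]
contact_force: [14.5, 9.5, -4.9]
gripper_width: 0.322
```

>>> {"op": "drive_tool", "data": {
  "plan": [
    [0, 0, 0, -0.25],
    [0, 0, 0, -0.5],
    [0, 0, 0, -0.75],
    [0, 0, 0, -1.0],
    [0, 0, 0, -1.0]
  ]
}}

```text
time: 55.25
tool_pos: [0.4855, -0.1623, 0.0345]
tool_rot: [0.709, -0.088, 0.694, 0.09]
contact_force: [24.5, 16.9, -10.3]
gripper_width: 0.319
```

```bash
python3 - <<'E'
from h import *
s,_=st(); print(s['ft_torque'],s['joint_efforts'][5])
E
```

```text
t 55.25 p [ 0.4855 -0.1623  0.0345] F [ 24.5  16.9 -10.3] g 0.319
[[ 0.021 -0.25   0.968]
 [ 0.006  0.968  0.25 ]
 [-1.     0.001  0.022]]
q [-0.476  0.013  2.04   0.017  1.073 -2.307]
[ 2.79368378 -4.38070934 -0.00727632] -0.15234209597110748
```

>>> {"op": "drive_tool", "data": {
  "plan": [
    [0, 0, 0.003, 0],
    [0, 0.001, 0.006, 0],
    [0, 0.0015, 0.008, 0],
    [0, 0.0015, 0.008, 0],
    [0, 0.0015, 0.008, 0]
  ]
}}

```text
time: 55.75
tool_pos: [0.4865, -0.1618, 0.0341]
tool_rot: [0.702, -0.09, 0.7, 0.09]
contact_force: [-0.8, 4.2, 6.1]
gripper_width: 0.318
```

>>> {"op": "drive_tool", "data": {
  "plan": [
    [0, 0, 0, 0],
    [0, 0, 0, 0],
    [0, 0, 0, 0],
    [0, 0, 0, 0]
  ],
  "fingers": 0.055
}}

```text
time: 56.15
tool_pos: [0.485, -0.1618, 0.0317]
tool_rot: [0.701, -0.09, 0.701, 0.09]
contact_force: [0.3, -0.0, -0.2]
gripper_width: 0.641
```

>>> {"op": "drive_tool", "data": {
  "plan": [
    [-0.02, 0, 0, 0],
    [-0.06, 0, 0, 0],
    [-0.11, 0, 0, 0],
    [-0.16, 0, 0, 0],
    [-0.19, 0, 0, 0],
    [-0.19, 0, -0.05, 0],
    [-0.19, 0, -0.09, 0],
    [-0.19, 0, -0.09, 0],
    [-0.19, 0, -0.09, 0]
  ]
}}

```text
time: 57.05
tool_pos: [0.3977, -0.1847, 0.2218]
tool_rot: [0.702, -0.09, 0.701, 0.09]
contact_force: [-0.0, -0.4, 0.4]
gripper_width: 0.642
```

```bash
python3 - <<'E'
from h import *
s,Rm=st()
shot('scene','s17'); sc=viewer.calibration('scene'); a=np.load('pics/s17.npy'); z=np.load('pics/s7.npy')
# cover and carriers since last seen; back objects since the start
for n,(x0,y0,x1,y1) in {'cover':(295,225,375,275)}.items(): print(n,np.abs(a[y0:y1,x0:x1].astype(int)-z[y0:y1,x0:x1]).mean())
o=np.load('pics/scene0.npy')
for n,P in {'tin/vials':(360,165,400,235)}.items():
    x0,y0,x1,y1=P; print(n,np.abs(a[y0:y1,x0:x1].astype(int)-o[y0:y1,x0:x1]).mean())
for b in blobs(a,'brass'):
    if b[0][4]>25: print(b[0],b[1].round(1),rect(sc,b[2],.026))
for b in blobs(a,'red'):
    if b[0][4]>25: print('red',b[0],b[1].round(1))
print('tab expected',proj(sc,[[.489,-.013,.085]]))
E
```

```text
t 57.05 p [ 0.3977 -0.1847  0.2218] F [-0.  -0.4  0.4] g 0.642
[[ 0.001 -0.252  0.968]
 [-0.     0.968  0.252]
 [-1.    -0.001  0.001]]
q [-0.605 -0.405  2.058  0.     1.487 -2.431]
cover 30.002666666666666
tin/vials 46.677261904761906
[411, 297, 8, 8, 43] [414.5 300.3] (array([ 415.7, -227.7]), array([16.5, 15.7]), 3.3)
red [338, 220, 7, 24, 120] [341.  231.9]
tab expected [[340.75803177 229.73473072]]
```

```bash
python3 - <<'E'
from h import *
print(rel([.478,-.164,.2218]),rel([.478,-.164,.0315]))
E
```

```text
[ 0.0001 -0.0003  0.0824] [ 0.1904 -0.0002  0.0823]
```

>>> {"op": "drive_tool", "data": {
  "plan": [
    [0, 0, 0.045, 0],
    [0, 0, 0.083, 0],
    [0, 0, 0.083, 0],
    [0.05, 0, 0.083, 0],
    [0.1, 0, 0.083, 0],
    [0.15, 0, 0.083, 0],
    [0.18, 0, 0.083, 0],
    [0.185, 0, 0.083, 0],
    [0.185, 0, 0.083, 0],
    [0.185, 0, 0.083, 0]
  ]
}}

```text
time: 58.1
tool_pos: [0.4802, -0.1642, 0.039]
tool_rot: [0.702, -0.091, 0.7, 0.09]
contact_force: [-0.3, 0.4, 0.1]
gripper_width: 0.643
```

```bash
python3 - <<'E'
from h import *
st();print(rel([.478,-.164,.0315]))
E
```

```text
t 58.1 p [ 0.4802 -0.1642  0.039 ] F [-0.3  0.4  0.1] g 0.643
[[ 0.003 -0.254  0.967]
 [-0.002  0.967  0.254]
 [-1.    -0.002  0.003]]
q [-0.476  0.004  2.04  -0.     1.094 -2.304]
[ 0.0075  0.0008 -0.0021]
```

>>> {"op": "drive_tool", "data": {
  "plan": [
    [0.004, 0.0008, -0.002, 0],
    [0.0075, 0.0008, -0.002, 0],
    [0.0075, 0.0008, -0.002, 0]
  ]
}}

```text
time: 58.4
tool_pos: [0.4763, -0.1633, 0.0297]
tool_rot: [0.702, -0.09, 0.701, 0.09]
contact_force: [0.1, 0.4, -0.4]
gripper_width: 0.642
```

>>> {"op": "drive_tool", "data": {
  "plan": [
    [0, 0, 0, 0],
    [0, 0, 0, 0],
    [0, 0, 0, 0],
    [0, 0, 0, 0],
    [0, 0, 0, 0],
    [0, 0, 0, 0]
  ],
  "fingers": 0.018
}}

```text
time: 59.0
tool_pos: [0.4767, -0.1641, 0.0301]
tool_rot: [0.701, -0.091, 0.701, 0.09]
contact_force: [-1.5, -5.0, 5.3]
gripper_width: 0.333
```

>>> {"op": "drive_tool", "data": {
  "plan": [
    [0, 0, 0, -0.3],
    [0, 0, 0, -0.6],
    [0, 0, 0, -0.9],
    [0, 0, 0, -1.2]
  ]
}}

```text
time: 59.4
tool_pos: [0.4783, -0.1636, 0.0302]
tool_rot: [0.693, -0.149, 0.689, 0.148]
contact_force: [3.4, -3.3, 1.0]
gripper_width: 0.333
```

>>> {"op": "drive_tool", "data": {
  "plan": [
    [0, 0, 0, -0.5],
    [0, 0, 0, -1.0],
    [0, 0, 0, -1.5],
    [0, 0, 0, -2.0],
    [-0.02, 0, 0, -2.0],
    [-0.06, 0, 0, -2.0],
    [-0.11, 0, 0, -2.0],
    [-0.16, 0, 0, -2.0],
    [-0.18, 0, 0, -2.0],
    [-0.18, 0, -0.05, -2.0],
    [-0.18, 0, -0.06, -2.0],
    [-0.18, 0, -0.06, -2.0]
  ],
  "fingers": 0.055
}}

```text
time: 60.6
tool_pos: [0.4206, -0.1875, 0.2085]
tool_rot: [0.664, -0.242, 0.664, 0.243]
contact_force: [-0.1, -0.3, 0.5]
gripper_width: 0.642
```

```bash
python3 - <<'E'
from h import *
st(); t=viewer.calibration('top'); shot('top','t18'); im=np.load('pics/t18.npy')
for k,z in(('brass',.026),('red',.115)):
  for b in blobs(im,k,15):
    if b[1][1]>150: print(k,b[0],b[1].round(1),rect(t,b[2],z))
o=np.load('pics/top0.npy').astype(int); d=np.abs(im-o).mean(2)
for n,(u,v) in {'tin':(399,184),'vial':(402,148),'vial2':(391,113)}.items(): print(n,d[v-10:v+10,u-10:u+10].mean().round(1))
manip.job_done()
E
```

```text
t 60.6 p [ 0.4206 -0.1875  0.2085] F [-0.1 -0.3  0.5] g 0.642
[[ 0.    -0.645  0.764]
 [ 0.002  0.764  0.645]
 [-1.     0.001  0.001]]
q [-5.820e-01 -3.320e-01  2.026e+00  1.000e-03  1.448e+00 -2.854e+00]
brass [469, 260, 7, 7, 45] [472.  263.2] (array([ 432.5, -222.7]), array([14. , 13.8]), 88.6)
red [382, 237, 5, 11, 35] [384.4 242.1] (array([489.2, -13.1]), array([21. ,  7.6]), -15.8)
tin 4.9
vial 3.6
vial2 3.6
the job is handed in; nothing more can be done
```

I did every step and handed the job in at about 61 s; no verdict was reported.

**What I did**
- **Cover:** The lock tab slipped from the grip partway up, so I pushed it against its upright stop with closed fingers. I then turned the cover about 92° anticlockwise, lifted it off and set it on the mat.
- **Carriers:** I found only two carriers. Both are pressed into nests of their own, one in the middle nest and one at stage x = +30 mm. I saw none behind the stage.
- **Knob:** I wound it anticlockwise in several grips until it would not turn further.

**What the last checks showed**
- **Cover:** The top camera put the upright tab at (0.489, -0.013), about 4 mm from the mat centre.
- **Carriers:** Each stopped hard at nest-floor height under 22 to 25 N. The wrist camera then put each about 1.5 mm from its nest centre, to about ±2 mm. The final top view did not pick up their brass, so it did not re-confirm them.
- **Knob:** The zero stop was only felt, because the knob carries no mark I could read. On each of the last grips the fingers rolled round the knob at once, or nearly so, which means it was at the stop. On one regrip the first 0.07 rad or so met no resistance, so it may have been dragged slightly off between grips. For the last release I kept turning anticlockwise as the fingers opened.
- **Tin and bottles:** They looked unchanged in the top view, and the arm never went near them or the box. I did not check the box itself.

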